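# Stir the beads, then hold the mirror on the beaker's mark

## Task

Take the stirring rod out of the rack and stir the beads in the beaker with its foot near the bottom, in wide circles, at least three full turns, so that the beads are moved about; then let go of the rod, leaving it leaning in the beaker. After that take the mirror by its tab and turn it until the bench camera sees the dark mark on the beaker in the middle of the mirror, and finish while still holding it there, because a spring turns it back when it is let go. Keep the beads in the beaker and leave everything else where it stands.

Things in the scene. Friction and masses are not known exactly. Their poses are not given: they have to be found in the camera images.
- stand: Fixed viewing stand: an aluminium base plate 320 x 80 x 12 mm that carries a small grey bench camera (its lens 167 mm from the mirror's axis) and a panning mirror. Origin on the table, under the mirror's vertical axis; x points from the mirror to the camera; z up. The camera looks along -x straight at the mirror's axis, 66 mm above the table. Its position and yaw vary.
- mirror (a joint): Angle of the mirror about its upright axis (rad), 0 to 1.4. At 0, where a weak spring (0.06 N m per rad) returns it whenever it is let go, the mirror faces the camera squarely; it grows as the mirror turns anticlockwise seen from above, towards the beaker. The reflected line of sight turns by twice this angle from the stand's x axis.
- mirror_tab (a point): Centre of the upright black grip tab on top of the mirror, on its turning axis, 122 mm above the table. The tab is 10 mm thick (along this frame's x), 32 mm wide (along y) and spans heights 98 to 142 mm; below it the framed mirror, 66 mm wide, spans heights 34 to 98 mm. x is the direction in which the mirror faces (out of its shiny side); the frame turns with the mirror.
- sight_line (a point): Imaginary point on the camera's line of sight after reflection, 100 mm from the mirror's axis and 66 mm above the table; its x axis points away from the mirror along the reflected line. The mark is seen in the middle of the mirror when this line runs through it. It turns with the mirror, twice as far.
- mark (a point): The mark: a dark patch 20 mm wide and 24 mm high on the beaker's outer wall, on the side towards the mirror. Its centre, 66 mm above the table.
- beaker_floor (a point): Centre of the inner floor of the glass beaker, 5 mm above the table. The beaker is fixed, outside diameter 88 mm, inside 82 mm, rim 100 mm above the table. z up; the mark is on its -y side. It stands beside the viewing stand and its place varies.
- rod_grip (a point): Centre of the white square grip (14 x 14 mm, 60 mm tall) at the upper end of the stirring rod. The rod (50 g, a plain 10 mm steel shaft, 180 mm long overall) stands upright in one of the three holes of the white rack and rises well above the tubes in the other two. This point is 150 mm above its foot; x and y are square to the grip's faces, z runs up the rod.
- rod_tip (a point): The foot of the stirring rod, centre of its lower end face; it stands on the table inside the rack's hole at the start.
- rack: White rack block, fixed, 140 x 50 x 60 mm (x, y, z) with three upright 12 mm through-holes in a row along its x, 45 mm apart, the middle one in its centre. Origin under its centre. One hole holds the rod, the others a capped tube each.
- tube_a_mid (a point): A bystander: capped tube, 10 mm across, cap 16 mm, top 101 mm above the table, in the rack; point 50 mm above its foot.
- tube_b_mid (a point): A bystander: a second tube like the first.
- bottle_mid (a point): A bystander: glass bottle, 76 mm across, 170 mm tall; its centre.
- jar_mid (a point): A bystander: small clear jar with a white lid, 48 mm across, 60 mm tall; its centre.
- wellplate_mid (a point): A bystander: clear flat well plate 86 x 126 x 18 mm; its centre.
- tipbox_mid (a point): A bystander: box with a clear lid, 85 x 115 x 80 mm; its centre.
- cup_mid (a point): A bystander: small clear plastic cup, 50 mm across, 50 mm tall; its centre.
- bead0_center (a point): Centre of one of six white beads, 20 mm across, 11 g, lying on the beaker's floor.
- bead1_center (a point): Centre of one of six white beads, 20 mm across, 11 g, lying on the beaker's floor.
- bead2_center (a point): Centre of one of six white beads, 20 mm across, 11 g, lying on the beaker's floor.
- bead3_center (a point): Centre of one of six white beads, 20 mm across, 11 g, lying on the beaker's floor.
- bead4_center (a point): Centre of one of six white beads, 20 mm across, 11 g, lying on the beaker's floor.
- bead5_center (a point): Centre of one of six white beads, 20 mm across, 11 g, lying on the beaker's floor.
Not all that is in view belongs to the job. There is more than one size of the part that bears rod_grip; the job needs the smallest. What is shaped like the part that bears mark but purple is not meant.

How it is judged (in metres and radians):
On the way, in this order (a step that is already met when the one before it is completed fails the run):
1. the rod is held, lifted clear of the rack (contact force between rod and the fingers above 0.3 N and height (world z) of rod_tip above 0.075 m), for 0.05 s.
2. stirring: the held rod's foot, within 30 mm of the beaker's floor, passes the beaker's +x side (over 7 mm from the middle) (contact force between rod and the fingers above 0.3 N and z of rod_tip in the frame of beaker_floor below 0.03 m and horizontal distance between rod_tip and beaker_floor below 0.045 m and x of rod_tip in the frame of beaker_floor above 0.007 m), for 0.02 s.
3. stirring goes on: the foot passes the -x side (contact force between rod and the fingers above 0.3 N and z of rod_tip in the frame of beaker_floor below 0.03 m and horizontal distance between rod_tip and beaker_floor below 0.045 m and x of rod_tip in the frame of beaker_floor below -0.007 m), for 0.02 s.
4. stirring goes on: the foot passes the +y side (contact force between rod and the fingers above 0.3 N and z of rod_tip in the frame of beaker_floor below 0.03 m and horizontal distance between rod_tip and beaker_floor below 0.045 m and y of rod_tip in the frame of beaker_floor above 0.007 m and x of rod_tip in the frame of beaker_floor above -0.006 m), for 0.02 s.
5. stirring goes on: the foot passes the -y side, and three alternate beads lie over 10 mm from where they began (contact force between rod and the fingers above 0.3 N and z of rod_tip in the frame of beaker_floor below 0.03 m and horizontal distance between rod_tip and beaker_floor below 0.045 m and y of rod_tip in the frame of beaker_floor below -0.007 m and (distance of each of bead0_center, bead2_center, bead4_center from where it was at the start of the episode above 0.01 m or distance of each of bead1_center, bead3_center, bead5_center from where it was at the start of the episode above 0.01 m)), for 0.02 s.
At the end, for the whole second after the job is handed in: The fingers hold the mirror (over 0.5 N), still (under 0.1 rad/s), with the reflected line of sight passing within 20 mm of the mark's centre; the rod is let go, its foot inside the beaker (under 60 mm above its floor) and not touching the mirror or the fingers; all six beads are in the beaker (y of mark in the frame of sight_line between -0.02 and 0.02 m and x of mark in the frame of sight_line above -0.05 m and contact force between mirror and the fingers above 0.5 N and velocity of joint mirror between -0.1 and 0.1 rad/s and contact force between rod and the fingers below 0.1 N and contact force between rod and mirror below 0.1 N and horizontal distance between each of rod_tip, bead0_center, bead1_center, bead2_center, bead3_center, bead4_center, bead5_center and beaker_floor below 0.045 m and z of rod_tip in the frame of beaker_floor below 0.06 m); the arm keeps its last pose, push and grip.
It fails at once if a bead leaves the beaker (horizontal distance between any of bead0_center, bead1_center, bead2_center, bead3_center, bead4_center, bead5_center and beaker_floor above 0.055 m).
It fails at once if a bystander is moved by more than 30 mm (distance of any of tube_a_mid, tube_b_mid, bottle_mid, jar_mid, wellplate_mid, tipbox_mid, cup_mid from where it was at the start of the episode above 0.03 m).
It also fails if it takes over 64 s, if anything falls off the work surface, if the arm or the gripper's body presses on something with over 40 N, if the wrist force passes 120 N, or if a joint passes its speed limit or range.

## Robot

A 6-joint arm with a two-finger parallel gripper is mounted at the origin on the work surface. World frame = base frame: x ahead of the robot, y to its left, z up, the work surface at z = 0. Lengths are in m, angles in degrees, forces in N, time in s.
With the tool pointing down it reaches from about 0.275 to 0.75 m from the base axis. Payload 10.2 kg.
Tool frame: the origin (TCP) lies midway between the tips of the shut fingers; the grasp point (between the pads) lies 19 mm behind it; z points along the fingers, x is the direction in which the jaws open and shut, and the axes are right-handed (so a half turn about z gives the same grasp; the last joint's range is limited). The gripper opens to 85 mm and grips with 20 to 120 N. Pads are 22 mm wide; open, the fingers measure 114 mm over their backs; the gripper's body (76 mm by 85 mm) begins 54 mm behind the grasp point. The pads swing forward as they close: fully open they stand 13 mm farther back than shut.
Start: joints at [-88.201, 17.928, 85.812, -0, 76.261, -12.8], TCP at [0.132, -0.508, 0.204] pointing down, gripper open.
Joint ranges: [-168.41, 168.41], [-55.51, 124.54], [10.69, 146.95], [-70.63, 250.63], [1, 178], [-165.06, 165.06]. Speed limits (degrees/s): [136.94, 136.94, 172.46, 180, 180, 180].

## Interface

Orientations are given as [roll, pitch, yaw] about the fixed x, y, z axes, in that order (R = Rz(yaw) Ry(pitch) Rx(roll)).
In Python, from cell import monitor, cams, job_done gives the robot as it stands. The module is installed in compiled form; this text tells all that it offers.
- The arm moves only by the tool carry_out, never from a script. Its argument "increments" is a list of rows, each a list of 4 numbers: the shift along the tool's x, y, z in m, then the turn about the tool's z in degrees. In form: [[x, y, z, turn], ...]. A call has 1 to 10 rows; each row shifts and turns the commanded pose from where the row before left it, along the tool's axes as they then stand; what a row does not reach is not made up. A row lasts 1/8 s, in which the tool goes at most 62.5 mm and 10.7 degrees, less where a joint would pass 70% of its speed; a pose out of reach is approached as far as the arm can. A call with a gripper value outside its range is refused whole. "jaw" is the closure, from 0 (fully open) to 1 (shut), set as the call begins (left out, the last holds). The fingers move at their own pace and stop on an object; "squeeze" is the grip in N (left out, the last holds). Time passes only in rows, so rows that do not move let the fingers close. It gives the time, the measured TCP pose, the force and the opening at its end, in the units of the state.
- monitor.read_state(): the state, without advancing time (a new reading comes with each control period).
- cams.camera(name): name is "side" or "top"; returns the picture (420x560x3 uint8, blue, green, red); there is no depth.
- cams.calibration(name): a dict with "intrinsics" (3x3 intrinsics, pixels), "D" ([k1, k2, p1, p2, k3] as OpenCV has them; the pictures are not rectified), "T" (4x4, takes a point from camera to world coordinates). Camera axes: x right, y up, looking along -z (the intrinsics and any distortion apply to the point x, -y, -z); pixel columns grow to the right and rows downward; lengths in m; the calibration is good to about 2 mm. A picture is of the moment at which its call begins. calibration takes no time and is no camera call.
- job_done(): hands the job in, once; it reports no verdict.
The state is a dict: "t": time; "joint_pos": joint angles; "joint_vel": joint speeds; "tau": joint torques, N m; "position": TCP position; "orientation": TCP orientation; "force": force on the tool from outside, world axes, zero at the start; "wrist_torque": the same for the moment, N m; "grip_width": finger opening in m.
Only numpy, scipy, OpenCV 4.12 (cv2) and the standard library are available. Lean on these libraries where they do the work, as an engineer would, in place of code of your own. Each camera call takes 0.05 s, during which the arm holds its last target.

## Working session

There is one attempt and no reset: what is moved stays moved. The work goes in short steps, Python scripts to look and compute and a tool call to move; the robot and the scene stay as the last step left them, time stands still between calls to the robot, and variables do not carry over. Pictures are saved under pics/ and viewed, and the job is handed in when it is done.

Besides the shell and the picture viewer there is one more tool, called after ">>>" as a command line: name --pt "numbers of a row" for each row, then --argument value for the rest. carry_out: Moves the arm, as the interface text tells. Its arguments: {"type":"object","properties":{"increments":{"type":"array"},"jaw":{"type":"number"},"squeeze":{"type":"number"}},"required":["increments"]}

```bash
mkdir -p pics; python3 - <<'E'
from cell import monitor,cams
import cv2
for n in("side","top"):
    cv2.imwrite(f"pics/{n}0.png",cams.camera(n)); c=cams.calibration(n); print(n,c)
print(monitor.read_state())
E
```

```text
side {'intrinsics': array([[416.33520393,   0.        , 283.29477382],
       [  0.        , 416.33520393, 204.36308271],
       [  0.        ,   0.        ,   1.        ]]), 'D': array([-0.00170145,  0.        ,  0.        ,  0.        ,  0.        ]), 'T': array([[-0.67407128,  0.48418768, -0.55784425,  0.00284966],
       [-0.7383638 , -0.42005417,  0.52761103,  0.42521427],
       [ 0.02113796,  0.76753944,  0.6406531 ,  0.75032271],
       [ 0.        ,  0.        ,  0.        ,  1.        ]])}
top {'intrinsics': array([[481.42080203,   0.        , 276.09055789],
       [  0.        , 481.42080203, 204.09589064],
       [  0.        ,   0.        ,   1.        ]]), 'D': array([-0.08144972,  0.        ,  0.        ,  0.        ,  0.        ]), 'T': array([[-0.00972871,  0.98965442, -0.14314145,  0.39712595],
       [-0.99969161, -0.00635519,  0.02400616, -0.07742499],
       [ 0.02284811,  0.14333085,  0.98941105,  1.28233773],
       [ 0.        ,  0.        ,  0.        ,  1.        ]])}
{'t': 0.1, 'joint_pos': array([-8.82014952e+01,  1.79577059e+01,  8.58478003e+01,  3.61814592e-04,
        7.62600054e+01, -1.28001936e+01]), 'joint_vel': array([-0.04763639, -0.03764837, -0.16113567, -0.01654253,  0.01475351,
       -0.05233565]), 'tau': array([ 2.13173298e-03, -4.12898111e+01, -2.60137993e+01, -2.72850866e-04,
        3.06514870e-03, -5.64964395e-06]), 'position': array([ 0.13230418, -0.50780431,  0.2033914 ]), 'orientation': array([-1.79985143e+02,  6.38056572e-02, -7.54013795e+01]), 'force': array([ 0.28304622, -0.94096494,  0.2930203 ]), 'wrist_torque': array([0.02324897, 0.01850958, 0.01373124]), 'grip_width': 0.08537646814133755}
```

View pics/side0.png

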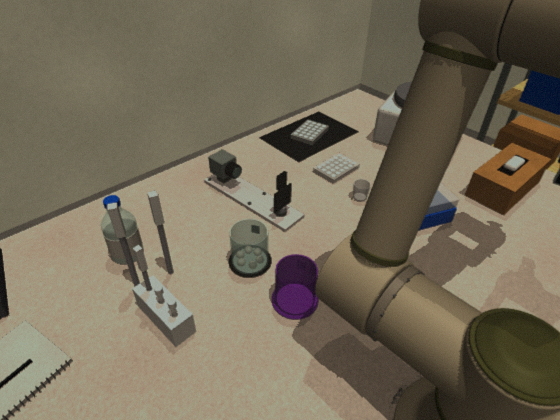

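View pics/top0.png

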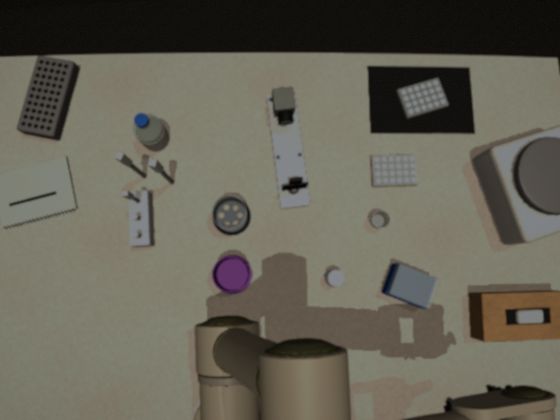

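```bash
python3 - <<'E'
import cv2
t=cv2.imread("pics/top0.png");s=cv2.imread("pics/side0.png")
def z(im,x0,y0,x1,y1,f,n):
    c=im[y0:y1,x0:x1]; c=cv2.convertScaleAbs(c,alpha=1.5,beta=10); cv2.imwrite(n,cv2.resize(c,None,fx=f,fy=f,interpolation=cv2.INTER_CUBIC))
z(t,100,80,320,245,3.6,"pics/tz1.png")
z(s,80,130,320,350,2.7,"pics/sz1.png")
E
```

```text
(no output)
```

View pics/tz1.png

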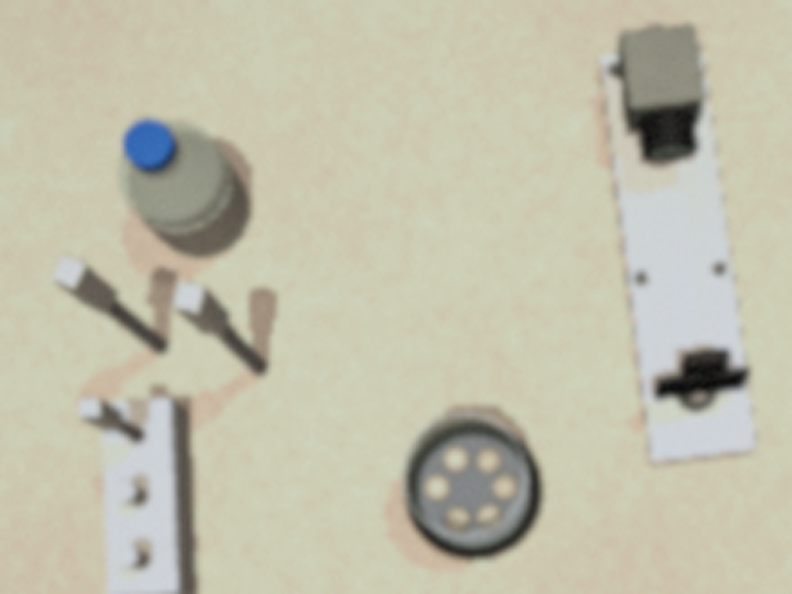

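View pics/sz1.png

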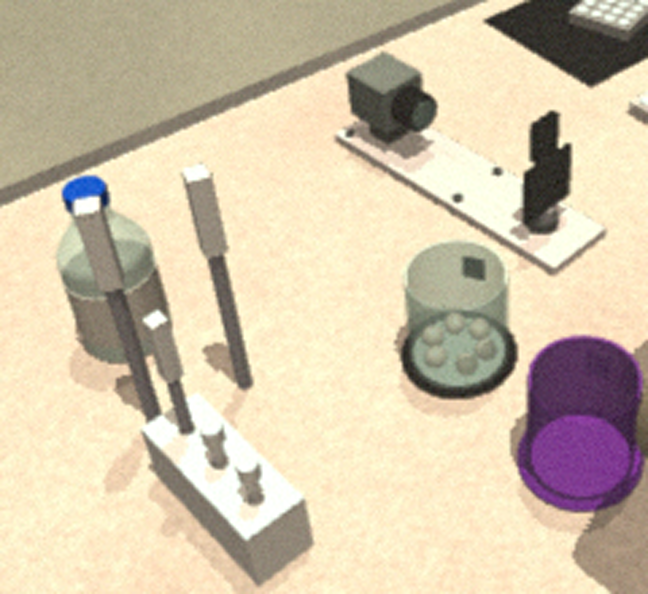

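```bash
cat > h.py <<'E'
import numpy as np,cv2
from cell import cams
def ray(n,px):
    c=cams.calibration(n);K=c["intrinsics"];T=c["T"]
    u=cv2.undistortPoints(np.array([[px]],float),K,c["D"])[0,0]
    d=T[:3,:3]@np.array([u[0],-u[1],-1.]);return T[:3,3],d/np.linalg.norm(d)
def onz(n,px,z):
    o,d=ray(n,px);return o+d*(z-o[2])/d[2]
def tri(a,b):
    (o1,d1),(o2,d2)=ray("top",a),ray("side",b)
    A=np.c_[d1,-d2];s=np.linalg.lstsq(A,o2-o1,rcond=None)[0]
    p,q=o1+s[0]*d1,o2+s[1]*d2;return (p+q)/2,np.linalg.norm(p-q)
def proj(n,P):
    c=cams.calibration(n);Ti=np.linalg.inv(c["T"]);p=(Ti[:3,:3]@np.array(P,float).T).T+Ti[:3,3] if np.ndim(P)>1 else Ti[:3,:3]@np.array(P,float)+Ti[:3,3]
    p=np.atleast_2d(p)*[1,-1,-1]
    return cv2.projectPoints(p,np.zeros(3),np.zeros(3),c["intrinsics"],c["D"])[0][:,0]
E
python3 - <<'E'
from h import *
np.set_printoptions(precision=4,suppress=True)
Z=lambda x,y:(100+(x-1.3)/3.6,80+(y-1.3)/3.6)
S=lambda x,y:(80+(x-.85)/2.7,130+(y-.85)/2.7)
print("rodtop",onz("top",Z(92,408),.18),onz("side",S(155,319),.18),tri(Z(92,408),S(155,319)))
print("rod at rack",onz("top",Z(140,437),.06),onz("side",S(186,430),.06))
print("caps",[onz("top",Z(*p),.101) for p in((133,483),(133,548))],[onz("side",S(*p),.101) for p in((213,424),(249,463))])
for n,p in dict(a=(104,400),b=(172,400)).items(): print(n,onz("top",Z(*p),.06))
for p in((145,432),(193,397),(312,545),(258,583)): print("rack side",onz("side",S(*p),.06 if p[1]<450 else 0))
print("tall tops",tri(Z(70,273),S(87,205)),tri(Z(189,298),S(197,175)))
print("tall feet",onz("top",Z(162,348),0),onz("top",Z(261,370),0),onz("side",S(247,385),0))
print("plate",[onz("top",Z(*p),.012) for p in((602,56),(703,50),(753,447),(653,460))])
print("mark",tri(Z(472,430),S(473,268))[0],onz("side",S(473,268),.066))
print("tab top",tri(Z(704,356),S(546,118)))
print("lens",tri(Z(668,140),S(425,110)))
print("beads",[onz("top",Z(*p),.015) for p in((456,459),(488,460),(505,487),(488,514),(457,517),(436,487))])
print("side beads",[onz("side",S(*p),.015) for p in((456,322),(480,328),(487,348),(466,363),(436,356),(432,335))])
print("bottle base",onz("top",Z(200,220),0))
E
```

```text
rodtop [0.585  0.2464 0.18  ] [0.5856 0.2495 0.18  ] (array([0.5861, 0.248 , 0.1783]), np.float64(0.002708929698929842))
rod at rack [0.5842 0.2463 0.06  ] [0.5851 0.2506 0.06  ]
caps [array([0.546 , 0.2393, 0.101 ]), array([0.5012, 0.238 , 0.101 ])] [array([0.5426, 0.2437, 0.101 ]), array([0.4954, 0.2423, 0.101 ])]
a [0.6112 0.2732 0.06  ]
b [0.6108 0.2241 0.06  ]
rack side [0.6038 0.2748 0.06  ]
rack side [0.6108 0.2305 0.06  ]
rack side [0.4741 0.2179 0.    ]
rack side [0.4734 0.2652 0.    ]
tall tops (array([0.6616, 0.2485, 0.2347]), np.float64(0.0024369089854777964)) (array([0.645 , 0.1733, 0.2326]), np.float64(0.0008514402178602576))
tall feet [0.6612 0.2477 0.    ] [0.6438 0.1724 0.    ] [0.6451 0.1722 0.    ]
plate [array([ 0.8857, -0.0857,  0.012 ]), array([ 0.8905, -0.1635,  0.012 ]), array([ 0.5811, -0.1957,  0.012 ]), array([ 0.5719, -0.1213,  0.012 ])]
mark [ 0.5721 -0.0033  0.0859] [ 0.5755 -0.0252  0.066 ]
tab top (array([ 0.6231, -0.1524,  0.1439]), np.float64(0.0019581444401068995))
lens (array([ 0.7962, -0.136 ,  0.0686]), np.float64(0.008721719500853587))
beads [array([0.5732, 0.0241, 0.015 ]), array([0.5723, 0.0005, 0.015 ]), array([ 0.5521, -0.0121,  0.015 ]), array([0.5322, 0.0004, 0.015 ]), array([0.5302, 0.0231, 0.015 ]), array([0.5525, 0.0387, 0.015 ])]
side beads [array([ 0.5734, -0.0021,  0.015 ]), array([ 0.5534, -0.0136,  0.015 ]), array([ 0.5306, -0.0027,  0.015 ]), array([0.5292, 0.0223, 0.015 ]), array([0.5528, 0.0368, 0.015 ]), array([0.5749, 0.024 , 0.015 ])]
bottle base [0.7606 0.2219 0.    ]
```

```bash
python3 - <<'E'
import cv2,numpy as np
from h import *
t=cv2.imread("pics/top0.png");s=cv2.imread("pics/side0.png")
a=cv2.resize(t[180:250,112:162],None,fx=8,fy=8,interpolation=cv2.INTER_CUBIC)
b=cv2.resize(s[240:310,120:170],None,fx=8,fy=8,interpolation=cv2.INTER_CUBIC)
cv2.imwrite("pics/grip.png",cv2.convertScaleAbs(np.hstack([a,b]),alpha=1.4))
for yaw in(0,3,15,30,45):
    r=np.radians(yaw);c,s_=np.cos(r),np.sin(r)
    P=[[.587+.007*(c*i-s_*j),.2475+.007*(s_*i+c*j),.18] for i,j in((1,1),(1,-1),(-1,-1),(-1,1))]
    print(yaw,((proj("top",P)-[112,180])*8).round().tolist(),((proj("side",P)-[120,240])*8+[400,0]).round().tolist())
E
```

```text
0 [[79.0, 73.0], [127.0, 73.0], [125.0, 121.0], [77.0, 121.0]] [[500.0, 53.0], [555.0, 25.0], [583.0, 57.0], [528.0, 86.0]]
3 [[78.0, 75.0], [125.0, 72.0], [126.0, 119.0], [78.0, 122.0]] [[499.0, 55.0], [552.0, 25.0], [584.0, 56.0], [530.0, 86.0]]
15 [[73.0, 80.0], [120.0, 68.0], [131.0, 114.0], [84.0, 126.0]] [[498.0, 61.0], [543.0, 26.0], [585.0, 49.0], [540.0, 85.0]]
30 [[70.0, 88.0], [112.0, 64.0], [134.0, 105.0], [92.0, 129.0]] [[499.0, 69.0], [532.0, 28.0], [584.0, 42.0], [551.0, 83.0]]
45 [[68.0, 97.0], [103.0, 63.0], [136.0, 97.0], [101.0, 131.0]] [[503.0, 75.0], [522.0, 33.0], [580.0, 36.0], [562.0, 78.0]]
```

View pics/grip.png

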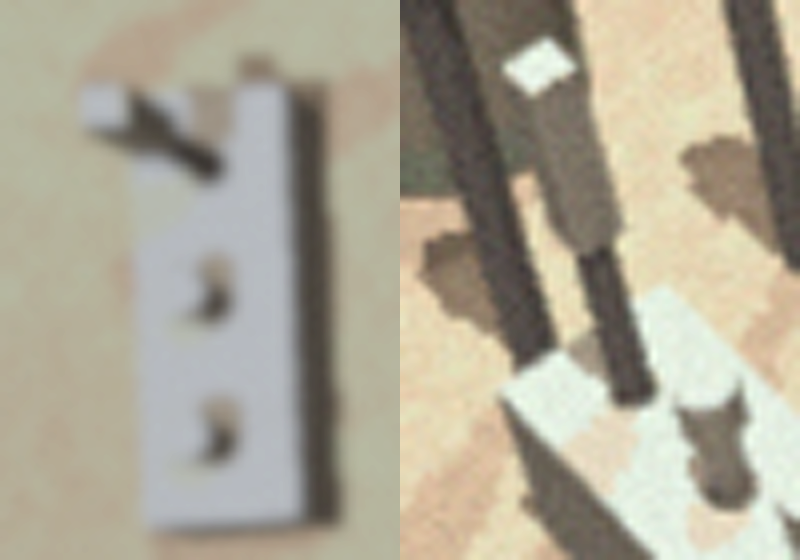

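>>> carry_out --pt "0 0 -0.048 6.3" --pt "0 0 -0.048 6.3" --pt "-0.0493 -0.0319 0 0" --pt "-0.0493 -0.0319 0 0" --pt "-0.0493 -0.0319 0 0" --pt "-0.0493 -0.0319 0 0" --pt "-0.0493 -0.0319 0 0" --pt "-0.0493 -0.0319 0 0" --pt "-0.0493 -0.0319 0 0" --pt "-0.0493 -0.0319 0 0" --jaw 0 --squeeze 40

```text
t: 1.35
position: [0.3741, -0.1031, 0.2999]
orientation: [-180.0, -0.0, -88.0]
force: [0.2, -0.7, -0.6]
grip_width: 0.0858
```

>>> carry_out --pt "-0.0493 -0.0319 0 0" --pt "-0.0493 -0.0319 0 0" --pt "-0.0493 -0.0319 0 0" --pt "-0.0493 -0.0319 0 0" --pt "-0.0493 -0.0319 0 0" --pt "-0.0493 -0.0319 0 0" --pt "0 0 0 0" --pt "0 0 0 0"

```text
t: 2.35
position: [0.5543, 0.197, 0.2995]
orientation: [180.0, -0.0, -88.0]
force: [0.7, -0.7, 0.5]
grip_width: 0.0853
```

>>> carry_out --pt "-0.0494 -0.0324 0 0" --pt "0 0 0.05 0" --pt "0 0 0.03 0" --pt "0 0 0 0"

```text
t: 2.85
position: [0.5843, 0.2464, 0.2187]
orientation: [179.8, -0.0, -88.1]
force: [0.2, 0.1, 0.4]
grip_width: 0.0852
```

```bash
python3 - <<'E'
import cv2,numpy as np
from h import *
t=cams.camera("top");s=cams.camera("side")
a=cv2.resize(t[140:270,70:200],(400,400));b=cv2.resize(s[150:350,50:250],(400,400))
cv2.imwrite("pics/a1.png",cv2.convertScaleAbs(np.hstack([a,b]),alpha=1.4))
E
```

```text
(no output)
```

View pics/a1.png

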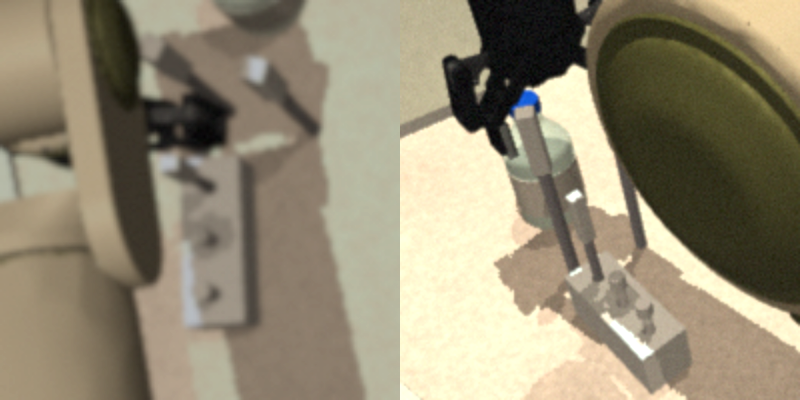

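```bash
python3 - <<'E'
from h import *
from cell import monitor
print(monitor.read_state()['joint_pos'].round(1))
for z in(.2187,.30): 
  p=proj("top",[.5843,.2464,z])[0];q=proj("side",[.5843,.2464,z])[0]
  print(p,q,(p-[70,140])*400/130,(q-[50,150])*2+[400,0])
E
```

```text
[ 12.3  31.7  62.7  -0.   85.4 100.4]
[120.26525047 190.40958215] [134.65250189 232.53977663] [154.66230914 155.10640662] [569.30500378 165.07955327]
[108.75462924 183.7167356 ] [124.72015193 197.88754818] [119.24501303 134.51303261] [549.44030386  95.77509636]
```

```bash
python3 - <<'E'
import cv2,numpy as np
from h import *
t=cams.camera("top");s=cams.camera("side")
R=[.5843,.2464,.2187]
for n,im,(x0,y0,w),k in(("top",t,(90,150,70),0),("side",s,(60,150,140),1)):
    c=cv2.resize(im[y0:y0+w,x0:x0+w],(400,400),interpolation=cv2.INTER_CUBIC);c=cv2.convertScaleAbs(c,alpha=2,beta=30)
    for dy in(-.0425,0,.0425):
        for z,col in((.2187+.013,(0,0,255)),(.18,(0,255,0))):
            p=((proj(n,[.5843,.2464+dy,z])[0]-[x0,y0])*400/w).astype(int)
            cv2.circle(c,tuple(map(int,p)),4,col,1)
    if k==0:a=c
cv2.imwrite("pics/a2.png",np.hstack([a,c]))
E
```

```text
(no output)
```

View pics/a2.png

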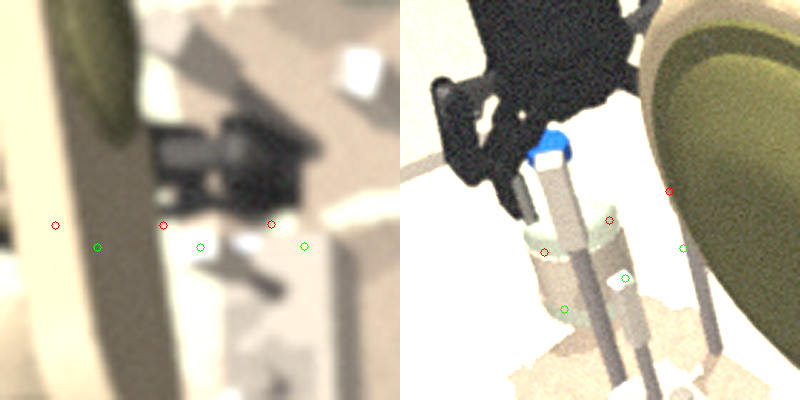

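```bash
python3 - <<'E'
import cv2,numpy as np
from h import *
t=cams.camera("top");s=cams.camera("side")
cv2.imwrite("pics/t2.png",t);cv2.imwrite("pics/s2.png",s)
print(0)
def z(im,x0,y0,w,h,f,n):
    c=cv2.resize(im[y0:y0+h,x0:x0+w],None,fx=f,fy=f,interpolation=cv2.INTER_CUBIC);cv2.imwrite(n,cv2.convertScaleAbs(c,alpha=3,beta=20))
z(t,80,150,80,60,9,"pics/t2z.png");z(s,60,130,110,100,6,"pics/s2z.png")
E
```

```text
0
```

View pics/t2z.png

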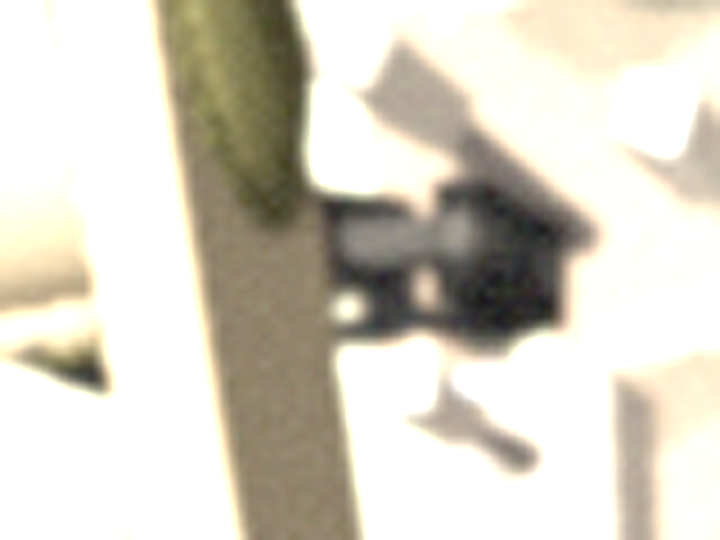

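View pics/s2z.png

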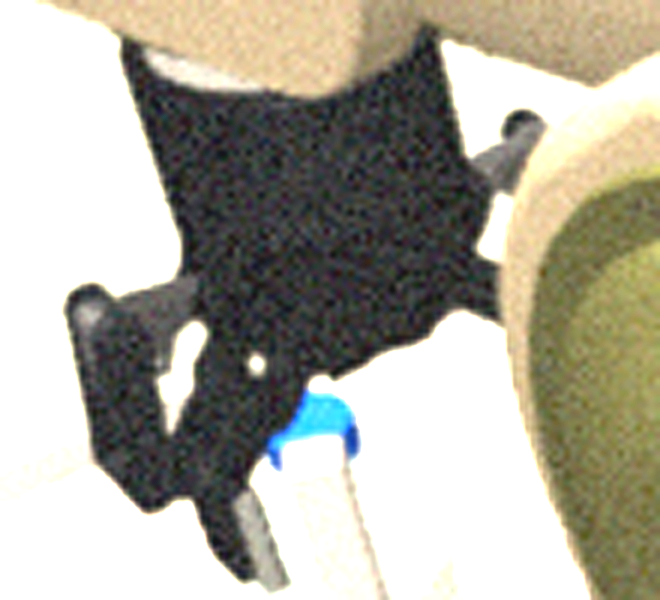

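View pics/s2.png

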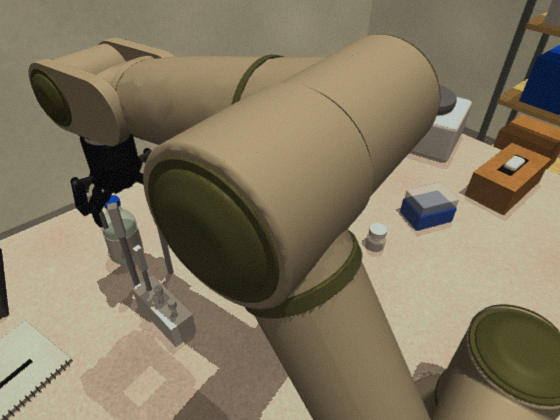

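>>> carry_out --pt "0 0 0.03 0" --pt "0 0 0.03 0" --pt "0 0 0.02 0" --pt "0 0 0 0"

```text
t: 3.65
position: [0.5848, 0.2476, 0.1393]
orientation: [179.9, -0.0, -88.0]
force: [0.9, -0.5, 0.4]
grip_width: 0.0858
```

```bash
python3 - <<'E'
import cv2,numpy as np
from h import *
t=cams.camera("top");s=cams.camera("side")
def z(im,x0,y0,w,h,f):
    c=cv2.resize(im[y0:y0+h,x0:x0+w],None,fx=f,fy=f,interpolation=cv2.INTER_CUBIC);return cv2.convertScaleAbs(c,alpha=2.5,beta=20)
cv2.imwrite("pics/a3.png",np.hstack([z(t,90,160,60,80,6.5),z(s,80,200,75,100,5.2)]))
E
```

```text
(no output)
```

View pics/a3.png

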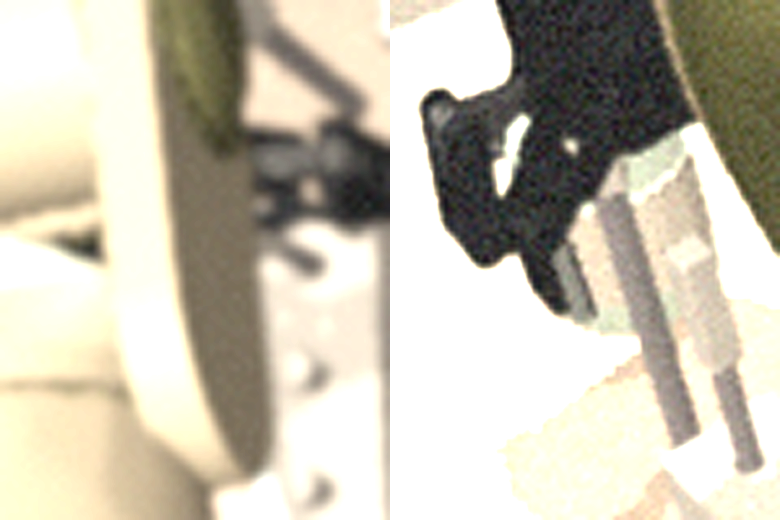

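```bash
python3 - <<'E'
from h import *
for z in(.1393,.1523,.17,.18): print(z,proj("side",[.5848,.29,z])[0],proj("side",[.5948,.29,z])[0],proj("top",[.5848,.2476,z])[0])
print(onz("side",(117.5,261.5),.1523),onz("side",(117.5,261.5),.17))
E
```

```text
0.1393 [121.89495336 273.29517115] [119.49307884 270.26877986] [129.50686067 195.85657062]
0.1523 [120.31625357 268.70169601] [117.90017042 265.67583159] [127.99848646 194.98211991]
0.17 [118.11185261 262.28722721] [115.67633317 259.26326244] [125.89048971 193.7597536 ]
0.18 [116.83746681 258.57873783] [114.39092568 255.55649001] [124.67088981 193.05238492]
[0.6051904  0.28584449 0.1523    ] [0.5873626 0.2899695 0.17     ]
```

>>> carry_out --pt "0 0 0.008 0" --pt "0 0 0 0" --pt "0 0 0 0"

```text
t: 4.12
position: [0.5853, 0.2478, 0.1322]
orientation: [-180.0, 0.0, -88.0]
force: [-0.2, 0.1, 0.4]
grip_width: 0.0852
```

>>> carry_out --pt "0 0 0 0" --pt "0 0 0 0" --pt "0 0 0 0" --pt "0 0 0 0" --pt "0 0 0 0" --pt "0 0 0 0" --pt "0 0 0 0" --pt "0 0 0 0" --jaw 1 --squeeze 50

```text
t: 5.12
position: [0.5853, 0.2479, 0.1321]
orientation: [-180.0, 0.0, -88.0]
force: [-0.4, 1.7, 2.9]
grip_width: 0.0128
```

```bash
python3 - <<'E'
import cv2,numpy as np
from h import *
t=cams.camera("top");s=cams.camera("side")
def z(im,x0,y0,w,h,f):
    c=cv2.resize(im[y0:y0+h,x0:x0+w],None,fx=f,fy=f,interpolation=cv2.INTER_CUBIC);return cv2.convertScaleAbs(c,alpha=2.5,beta=20)
cv2.imwrite("pics/a4.png",np.hstack([z(t,90,160,60,80,6.5),z(s,80,200,75,100,5.2)]))
E
```

```text
(no output)
```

View pics/a4.png

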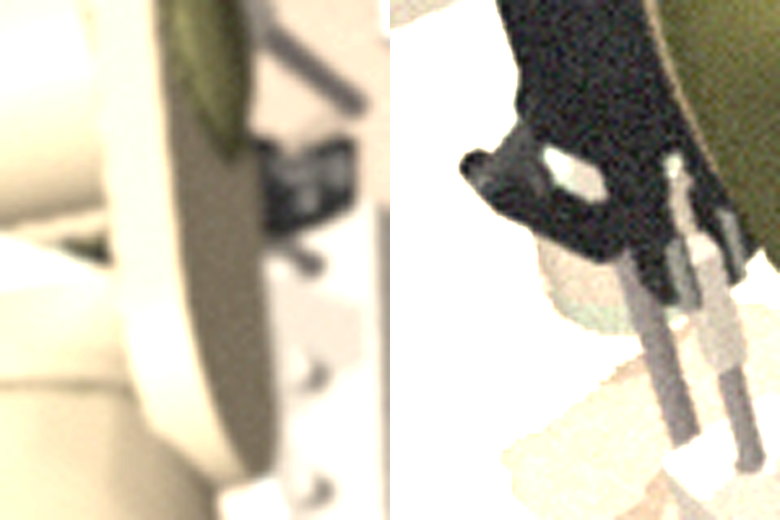

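>>> carry_out --pt "0 0 0 0" --pt "0 0 0 0" --pt "0 0 0.006 0" --pt "0 0 0.006 0" --pt "0 0 0 0" --jaw 0.5

```text
t: 5.85
position: [0.5849, 0.2477, 0.119]
orientation: [179.9, -0.0, -88.0]
force: [0.6, -0.4, -0.6]
grip_width: 0.0427
```

>>> carry_out --pt "0 0 0 0" --pt "0 0 0 0" --pt "0 0 0 0" --pt "0 0 0 0" --pt "0 0 0 0" --pt "0 0 0 0" --jaw 1 --squeeze 90

```text
t: 6.6
position: [0.5854, 0.2481, 0.1203]
orientation: [-180.0, 0.0, -88.0]
force: [-0.2, 3.7, 3.4]
grip_width: 0.0127
```

>>> carry_out --pt "0 0 -0.02 0" --pt "0 0 -0.03 0" --pt "0 0 -0.04 0" --pt "0 0 -0.03 0" --pt "0 0 -0.01 0" --pt "0 0 0 0"

```text
t: 7.35
position: [0.5852, 0.2474, 0.2491]
orientation: [179.9, -0.0, -88.0]
force: [-0.1, -0.1, -0.7]
grip_width: 0.0125
```

```bash
python3 - <<'E'
import cv2,numpy as np
from h import *
t=cams.camera("top");s=cams.camera("side")
def z(im,x0,y0,w,h,f):
    c=cv2.resize(im[y0:y0+h,x0:x0+w],None,fx=f,fy=f,interpolation=cv2.INTER_CUBIC);return cv2.convertScaleAbs(c,alpha=2.5,beta=20)
cv2.imwrite("pics/a5.png",np.hstack([z(t,90,160,60,80,6.5),z(s,80,170,90,120,4.33)]))
E
```

```text
(no output)
```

View pics/a5.png

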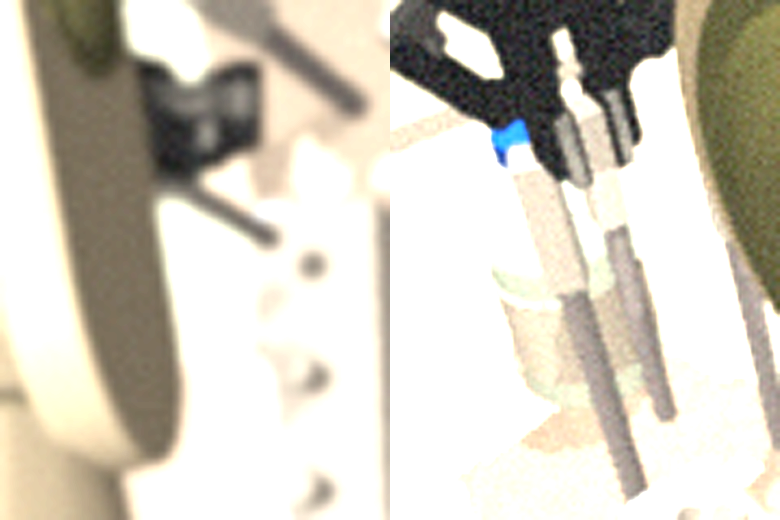

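```bash
python3 - <<'E'
from h import *
a=(90+272/6.5,160+236/6.5);b=(80+278/4.33,170+414/4.33)
print(tri(a,b),onz("top",a,.129),onz("side",b,.129))
E
```

```text
(array([0.58582684, 0.24553416, 0.12710826]), np.float64(0.0005753312466173868)) [0.58534166 0.24476036 0.129     ] [0.58430102 0.24627433 0.129     ]
```

>>> carry_out --pt "0.03 0.0052 0 0" --pt "0.05 0.0088 0 0" --pt "0.055 0.0097 0 0" --pt "0.055 0.0097 0 0" --pt "0.03 0.0054 0 0" --pt "0.0137 0.0024 0 0" --pt "0 0 0 0" --pt "0 0 0 0"

```text
t: 8.45
position: [0.5523, 0.014, 0.2496]
orientation: [180.0, 0.0, -87.9]
force: [0.1, 0.6, 0.3]
grip_width: 0.0127
```

```bash
python3 - <<'E'
import cv2,numpy as np
from h import *
t=cams.camera("top");s=cams.camera("side")
cv2.imwrite("pics/t6.png",t)
cv2.imwrite("pics/s6.png",s)
E
```

```text
(no output)
```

View pics/t6.png

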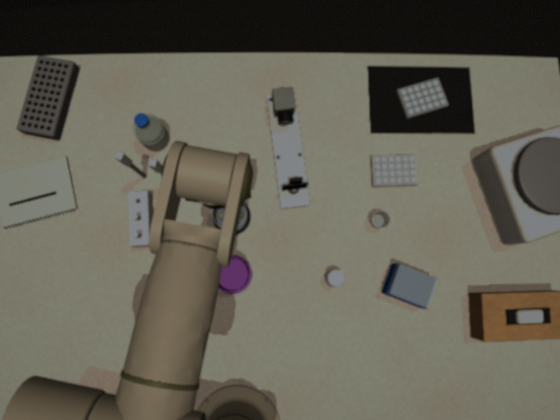

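View pics/s6.png

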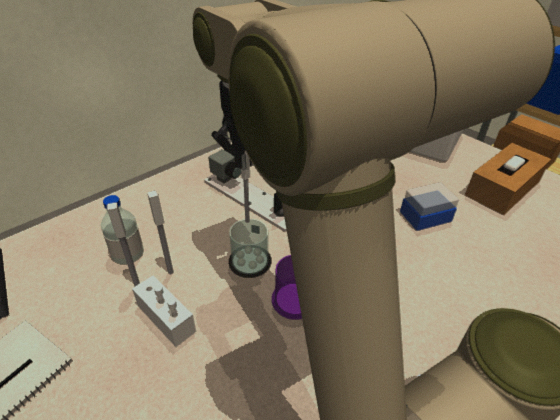

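>>> carry_out --pt "0 0 0.02 0" --pt "0 0 0.03 0" --pt "0 0 0.03 0" --pt "0 0 0.02 0" --pt "0 0 0.012 0" --pt "0 0 0.004 0" --pt "0 0 0 0"

```text
t: 9.43
position: [0.5525, 0.0129, 0.1343]
orientation: [-180.0, -0.0, -88.0]
force: [0.5, -0.3, 0.1]
grip_width: 0.0125
```

```bash
python3 - <<'E'
import cv2,numpy as np
from h import *
s=cams.camera("side")
cv2.imwrite("pics/s7.png",cv2.convertScaleAbs(cv2.resize(s[130:290,170:350],None,fx=3.6,fy=3.6,interpolation=cv2.INTER_CUBIC),alpha=2,beta=10))
E
```

```text
(no output)
```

View pics/s7.png

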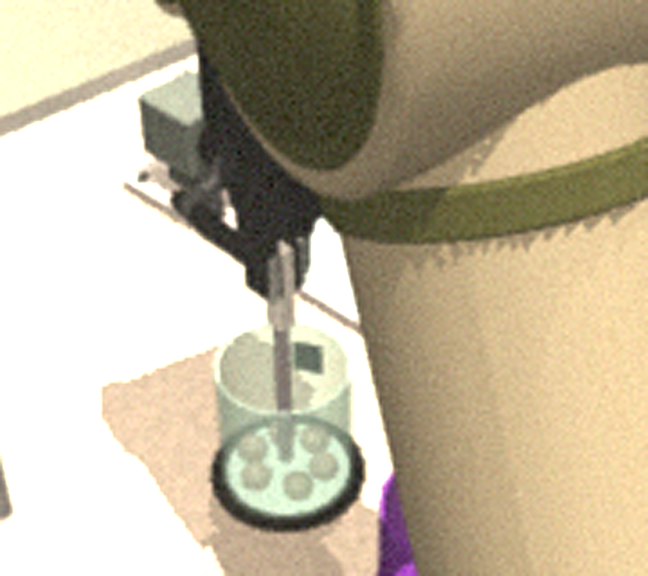

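```bash
python3 - <<'E'
import numpy as np
r=[5,10,14,17,20,22,22,22,22,22]
p=np.array([[0,0]]+[[a*np.cos(np.radians(36*i)),a*np.sin(np.radians(36*i))] for i,a in enumerate(r,1)])/1000
print(np.diff(p,axis=0).round(4).tolist())
p=np.array([[22*np.cos(np.radians(36*i)),22*np.sin(np.radians(36*i))] for i in range(0,11)])/1000
print(np.diff(p,axis=0).round(4).tolist())
E
```

```text
[[0.004, 0.0029], [-0.001, 0.0066], [-0.0074, 0.0038], [-0.0094, -0.0033], [-0.0062, -0.01], [0.0022, -0.0129], [0.011, -0.008], [0.0136, -0.0], [0.011, 0.008], [0.0042, 0.0129]]
[[-0.0042, 0.0129], [-0.011, 0.008], [-0.0136, 0.0], [-0.011, -0.008], [-0.0042, -0.0129], [0.0042, -0.0129], [0.011, -0.008], [0.0136, -0.0], [0.011, 0.008], [0.0042, 0.0129]]
```

>>> carry_out --pt "0.004 0.0029 0 0" --pt "-0.001 0.0066 0 0" --pt "-0.0074 0.0038 0 0" --pt "-0.0094 -0.0033 0 0" --pt "-0.0062 -0.01 0 0" --pt "0.0022 -0.0129 0 0" --pt "0.011 -0.008 0 0" --pt "0.0136 0 0 0" --pt "0.011 0.008 0 0" --pt "0.0042 0.0129 0 0"

```text
t: 10.72
position: [0.5529, -0.0088, 0.1338]
orientation: [-179.9, 0.2, -88.1]
force: [3.1, 7.3, -0.2]
grip_width: 0.0126
```

```bash
python3 - <<'E'
import cv2,numpy as np
from h import *
s=cams.camera("side")
cv2.imwrite("pics/s8.png",cv2.convertScaleAbs(cv2.resize(s[130:290,170:350],None,fx=3.6,fy=3.6,interpolation=cv2.INTER_CUBIC),alpha=2,beta=10))
E
```

```text
(no output)
```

View pics/s8.png

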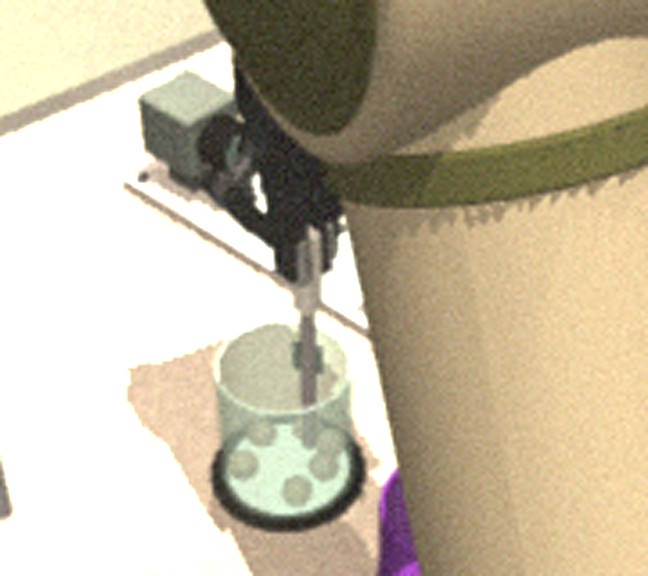

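>>> carry_out --pt "-0.0042 0.0129 0 0" --pt "-0.011 0.008 0 0" --pt "-0.0136 0 0 0" --pt "-0.011 -0.008 0 0" --pt "-0.0042 -0.0129 0 0" --pt "0.0042 -0.0129 0 0" --pt "0.011 -0.008 0 0" --pt "0.0136 0 0 0" --pt "0.011 0.008 0 0" --pt "0.0042 0.0129 0 0"

```text
t: 12.02
position: [0.5523, -0.0083, 0.1337]
orientation: [-180.0, 0.3, -88.1]
force: [-2.2, 7.9, 0.1]
grip_width: 0.0123
```

```bash
python3 - <<'E'
import cv2,numpy as np
from h import *
s=cams.camera("side")
cv2.imwrite("pics/s9.png",cv2.convertScaleAbs(cv2.resize(s[130:290,170:350],None,fx=3.6,fy=3.6,interpolation=cv2.INTER_CUBIC),alpha=2,beta=10))
E
```

```text
(no output)
```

View pics/s9.png

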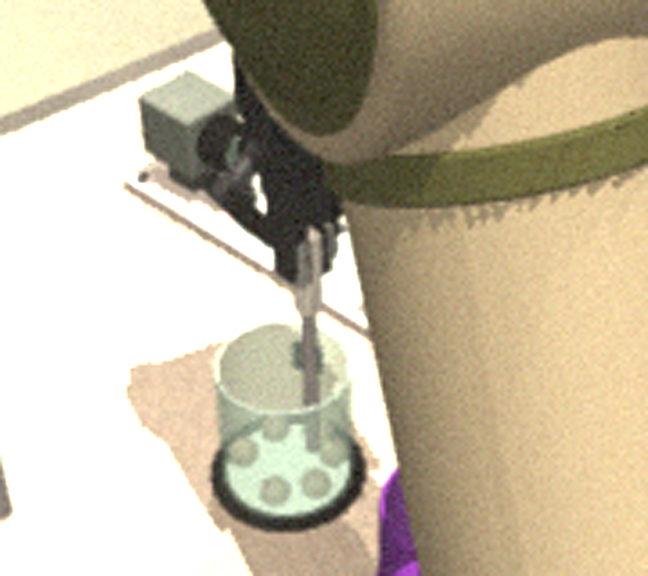

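>>> carry_out --pt "-0.0042 0.0129 0 0" --pt "-0.011 0.008 0 0" --pt "-0.0136 0 0 0" --pt "-0.011 -0.008 0 0" --pt "-0.0042 -0.0129 0 0" --pt "0.0042 -0.0129 0 0" --pt "0.011 -0.008 0 0" --pt "0.0136 0 0 0" --pt "0.011 0.008 0 0" --pt "0.0042 0.0129 0 0"

```text
t: 13.32
position: [0.5529, -0.0081, 0.1339]
orientation: [-179.9, 0.3, -88.1]
force: [0.8, 11.6, -1.1]
grip_width: 0.0123
```

>>> carry_out --pt "-0.0042 0.0129 0 0" --pt "-0.011 0.008 0 0" --pt "-0.0136 0 0 0" --pt "-0.011 -0.008 0 0" --pt "-0.0042 -0.0129 0 0" --pt "0.0042 -0.0129 0 0" --pt "0.011 -0.008 0 0" --pt "0.0136 0 0 0" --pt "0.011 0.008 0 0" --pt "0.0042 0.0129 0 0"

```text
t: 14.58
position: [0.5525, -0.0088, 0.1336]
orientation: [-179.9, 0.2, -88.1]
force: [3.1, 11.2, 0.7]
grip_width: 0.0125
```

>>> carry_out --pt "-0.0042 0.0129 0 0" --pt "-0.011 0.008 0 0" --pt "-0.0136 0 0 0" --pt "-0.011 -0.008 0 0" --pt "-0.0042 -0.0129 0 0" --pt "0.0042 -0.0129 0 0" --pt "0.011 -0.008 0 0" --pt "0.0136 0 0 0" --pt "0.011 0.008 0 0" --pt "0.0042 0.0129 0 0"

```text
t: 15.82
position: [0.5519, -0.0084, 0.1334]
orientation: [179.9, 0.2, -88.1]
force: [-0.1, 8.9, -0.9]
grip_width: 0.0122
```

```bash
python3 - <<'E'
import cv2,numpy as np
from h import *
s=cams.camera("side")
cv2.imwrite("pics/s10.png",cv2.convertScaleAbs(cv2.resize(s[130:290,170:350],None,fx=3.6,fy=3.6,interpolation=cv2.INTER_CUBIC),alpha=2,beta=10))
E
```

```text
(no output)
```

View pics/s10.png

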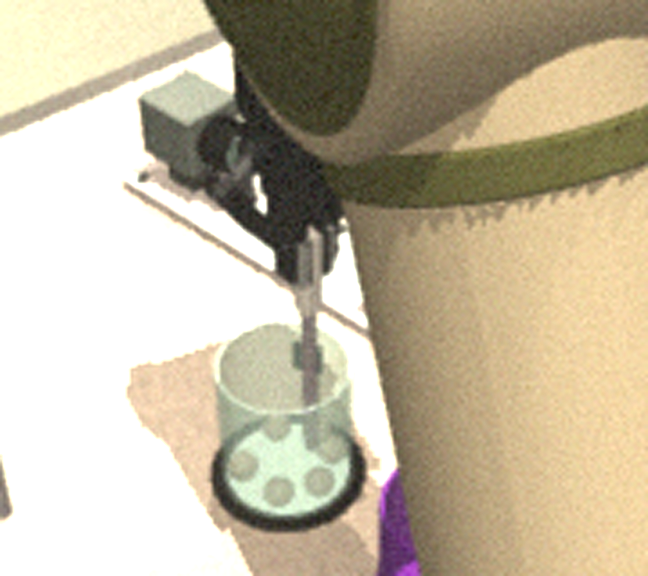

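>>> carry_out --pt "-0.0042 0.0129 0 0" --pt "-0.011 0.008 0 0"

```text
t: 16.12
position: [0.5321, 0.0051, 0.1347]
orientation: [-179.7, 0.0, -88.1]
force: [4.3, -0.8, -0.9]
grip_width: 0.0124
```

```bash
cat > snap.py <<'E'
import sys,cv2
from h import *
s=cams.camera("side")
cv2.imwrite(sys.argv[1],cv2.convertScaleAbs(cv2.resize(s[210:285,210:290],None,fx=5,fy=5,interpolation=cv2.INTER_CUBIC),alpha=2,beta=10))
E
python3 snap.py pics/b1.png
```

>>> carry_out --pt "-0.0136 0 0 0" --pt "-0.011 -0.008 0 0"

```text
t: 16.42
position: [0.5393, 0.0296, 0.1344]
orientation: [-179.9, -0.2, -88.0]
force: [4.0, -7.7, 0.8]
grip_width: 0.0127
```

```bash
python3 snap.py pics/b2.png
```

>>> carry_out --pt "-0.0042 -0.0129 0 0" --pt "0.0042 -0.0129 0 0"

```text
t: 16.73
position: [0.5634, 0.0312, 0.1332]
orientation: [179.7, -0.1, -87.9]
force: [-5.4, -6.0, 2.3]
grip_width: 0.0124
```

```bash
python3 snap.py pics/b3.png; python3 -c "
import cv2,numpy as np
cv2.imwrite('pics/b123.png',cv2.resize(np.hstack([cv2.imread(f'pics/b{i}.png') for i in (1,2,3)]),(800,250)))"
```

```text
(no output)
```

View pics/b123.png

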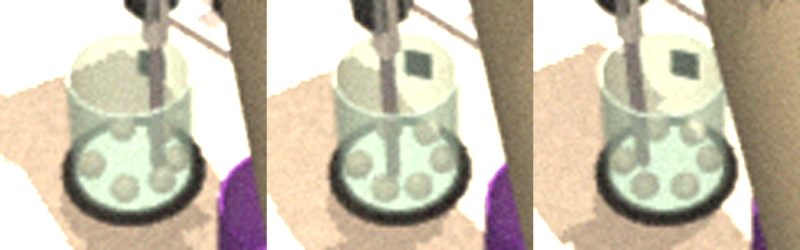

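```bash
python3 - <<'E'
from h import *
c=np.array([.5523,.012])
for k,L in (("f1",[(90,165),(123,185),(162,180),(175,157),(123,125)]),("f3",[(85,160),(110,187),(152,185),(175,158),(160,130),(123,125)])):
  for x,y in L:
    p=onz("side",(210+x/3.333,210+y/3.333),.015)[:2]-c
    print(k,(p*1000).round(1),round(np.hypot(*p)*1000,1),round(np.degrees(np.arctan2(p[1],p[0]))))
p=onz("side",(210+108/3.333,210+168/3.333),.013)[:2]-c;print("foot f3",(p*1000).round(1))
p=onz("side",(210+157/3.333,210+168/3.333),.013)[:2]-c;print("foot f1",(p*1000).round(1))
E
```

```text
f1 [12.1 28.2] 30.7 67
f1 [-18.2  22.4] 28.9 129
f1 [-32.6  -1.1] 32.6 -178
f1 [-21.9 -22.2] 31.1 -135
f1 [ 27.6 -14. ] 30.9 -27
f3 [18.3 28. ] 33.4 57
f3 [-13.6  30.4] 33.3 114
f3 [-31.6   7.2] 32.4 167
f3 [-22.6 -21.5] 31.2 -136
f3 [  5.8 -31.2] 31.7 -79
f3 [ 27.6 -14. ] 30.9 -27
foot f3 [ 2.9 19.3]
foot f1 [-20.1  -6.9]
```

View pics/b3.png

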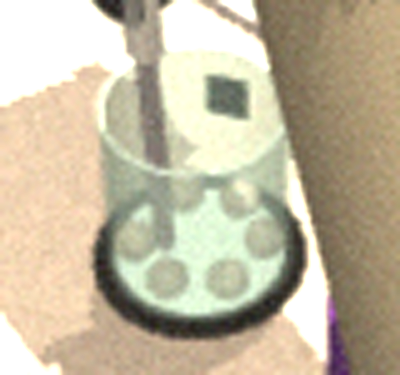

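>>> carry_out --pt "-0.004 0.001 0 0" --pt "-0.004 0.001 0 0" --pt "-0.004 0.001 0 0" --pt "0 0 0 0" --squeeze 120

```text
t: 17.27
position: [0.5588, 0.0406, 0.1325]
orientation: [179.5, -0.4, -87.9]
force: [-6.7, -12.7, -0.6]
grip_width: 0.0122
```

```bash
python3 snap.py pics/b4.png
```

```text
(no output)
```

View pics/b4.png

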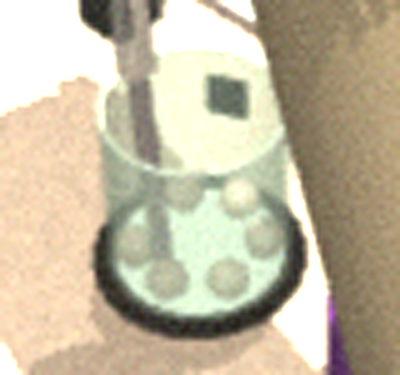

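```bash
python3 - <<'E'
from h import *
c=np.array([.5523,.012])
for n,(x,y),z in(("foot",(165,256),.011),("b1",(135,243),.015),("b2",(167,277),.015),("b3",(229,279),.015),("b4",(264,237),.015),("b5",(240,196),.015),("b6",(183,192),.015)):
    p=onz("side",(210+x/5,210+y/5),z)[:2]-c
    print(n,(p*1000).round(1),round(np.hypot(*p)*1000,1),round(np.degrees(np.arctan2(p[1],p[0]))))
q=[.5523,.012,.1]
# floor circle check
print((proj("side",[[.5523+.041*np.cos(a),.012+.041*np.sin(a),.005] for a in np.radians([0,90,180,270])])-210)*5)
E
```

```text
foot [ 1.5 18.8] 18.8 86
b1 [14.4 26.5] 30.1 61
b2 [-12.5  28.4] 31.0 114
b3 [-32.6   7.4] 33.4 167
b4 [-23.1 -22.1] 31.9 -136
b5 [  5.3 -30.8] 31.2 -80
b6 [ 25.7 -11.6] 28.2 -24
[[145.78532612 200.51777689]
 [130.17571296 289.60935844]
 [252.98426999 295.60659625]
 [263.27643508 206.14502073]]
```

>>> carry_out --pt "0.013 0 0 0" --pt "0.012 0 0 0" --pt "0 0 0 0" --pt "0 0 0 0"

```text
t: 17.82
position: [0.562, 0.0183, 0.1339]
orientation: [-180.0, 0.0, -88.0]
force: [-0.1, 0.0, -0.3]
grip_width: 0.0121
```

```bash
python3 snap.py pics/b5.png
```

```text
(no output)
```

View pics/b5.png

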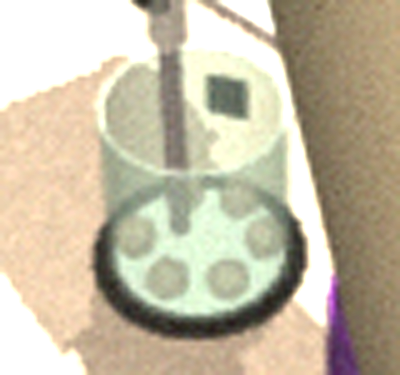

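```bash
python3 - <<'E'
from h import *
c=np.array([.5523,.012])
print((onz("side",(210+180/5,210+229/5),.011)[:2]-c)*1000)
E
```

```text
[10.42954057  2.56556941]
```

```bash
python3 - <<'E'
import numpy as np
y=np.radians(-88)
ph=np.radians(18.5-20*np.arange(0,19));p=30*np.c_[np.cos(ph),np.sin(ph)]
w=np.diff(p,axis=0);t=np.c_[w@[np.cos(y),np.sin(y)],w@[np.sin(y),-np.cos(y)]]/1000
print(t.round(4).tolist())
w=np.array([28.5-10.4,9.5-2.6]);print(w@[np.cos(y),np.sin(y)],w@[np.sin(y),-np.cos(y)])
E
```

```text
[[0.0104, -0.0012], [0.0101, 0.0024], [0.0087, 0.0058], [0.0062, 0.0084], [0.003, 0.01], [-0.0006, 0.0104], [-0.0042, 0.0096], [-0.0072, 0.0076], [-0.0093, 0.0046], [-0.0104, 0.0012], [-0.0101, -0.0024], [-0.0087, -0.0058], [-0.0062, -0.0084], [-0.003, -0.01], [0.0006, -0.0104], [0.0042, -0.0096], [0.0072, -0.0076], [0.0093, -0.0046]]
-6.264115816116491 -18.329780496292894
```

>>> carry_out --pt "-0.0025 -0.005 0 0" --pt "-0.0025 -0.007 0 0" --pt "-0.0015 -0.006 0 0" --pt "0 0 0 0"

```text
t: 18.38
position: [0.5803, 0.0253, 0.1338]
orientation: [-180.0, 0.0, -88.0]
force: [-0.4, -1.6, -0.5]
grip_width: 0.0124
```

```bash
python3 snap.py pics/b6.png
```

```text
(no output)
```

View pics/b6.png

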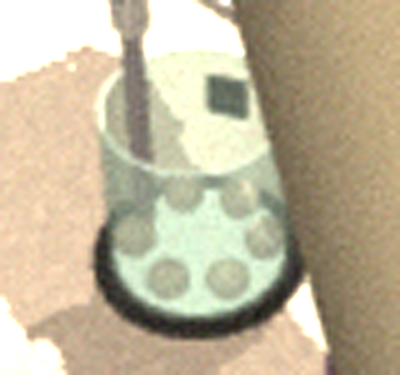

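>>> carry_out --pt "0.0104 -0.0012 0 0" --pt "0.0101 0.0024 0 0" --pt "0.0087 0.0058 0 0" --pt "0.0062 0.0084 0 0" --pt "0.003 0.01 0 0" --pt "0 0 0 0"

```text
t: 19.18
position: [0.5543, -0.011, 0.1336]
orientation: [179.9, 0.5, -88.1]
force: [-1.3, 13.5, -0.0]
grip_width: 0.0122
```

```bash
python3 snap.py pics/b7.png
```

```text
(no output)
```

View pics/b7.png

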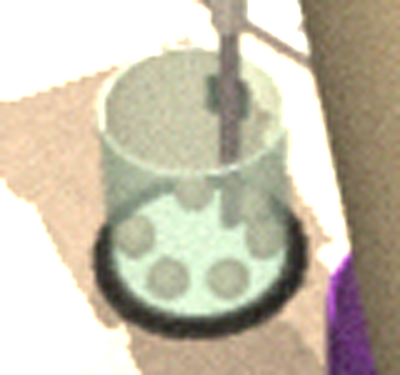

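>>> carry_out --pt "-0.016 -0.002 0 0" --pt "-0.0156 -0.0027 0 0" --pt "0 0 0 0" --pt "-0.0012 -0.008 0 0" --pt "-0.0012 -0.008 0 0" --pt "-0.0017 -0.0092 0 0" --pt "0 0 0 0"

```text
t: 20.1
position: [0.5848, 0.0225, 0.1336]
orientation: [180.0, -0.0, -88.0]
force: [0.3, -0.3, -0.6]
grip_width: 0.0122
```

```bash
python3 snap.py pics/b8.png
```

```text
(no output)
```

View pics/b8.png

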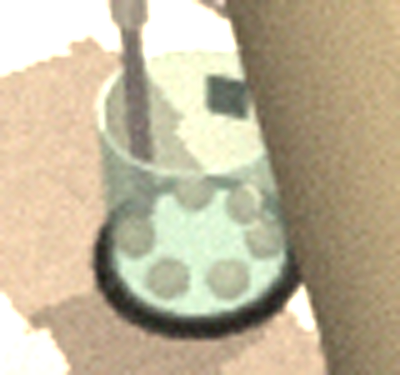

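```bash
python3 - <<'E'
import numpy as np
y=np.radians(-88)
ph=np.radians(12-18*np.arange(0,21));p=35*np.c_[np.cos(ph),np.sin(ph)];p[0]=[33,7]
w=np.diff(p,axis=0);t=np.c_[w@[np.cos(y),np.sin(y)],w@[np.sin(y),-np.cos(y)]]/1000
print(t.round(4).tolist())
E
```

```text
[[0.0107, -0.0014], [0.0105, 0.0032], [0.009, 0.0063], [0.0066, 0.0087], [0.0036, 0.0104], [0.0002, 0.0109], [-0.0032, 0.0105], [-0.0063, 0.009], [-0.0087, 0.0066], [-0.0104, 0.0036], [-0.0109, 0.0002], [-0.0105, -0.0032], [-0.009, -0.0063], [-0.0066, -0.0087], [-0.0036, -0.0104], [-0.0002, -0.0109], [0.0032, -0.0105], [0.0063, -0.009], [0.0087, -0.0066], [0.0104, -0.0036]]
```

>>> carry_out --pt "0.0107 -0.0014 0 0" --pt "0.0105 0.0032 0 0" --pt "0.009 0.0063 0 0" --pt "0.0066 0.0087 0 0" --pt "0.0036 0.0104 0 0"

```text
t: 20.78
position: [0.5573, -0.0148, 0.1335]
orientation: [179.9, 0.6, -88.1]
force: [-1.9, 13.7, 1.1]
grip_width: 0.0122
```

```bash
python3 snap.py pics/b9.png
```

```text
(no output)
```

View pics/b9.png

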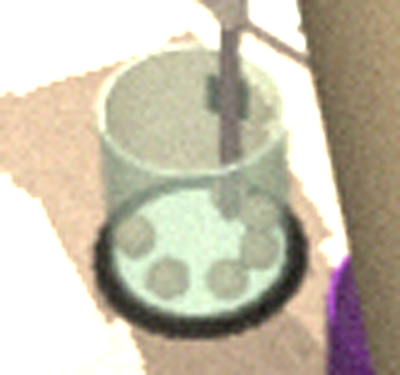

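```bash
cat > bd.py <<'E'
from h import *
import sys,json
c=np.array([.5523,.012])
S=np.array([(21,12),(20,-12),(0,-24),(-20,-12),(-22,11),(0,27)])
def go(L):
  for x,y in L:
    p=(onz("side",(210+x/5,210+y/5),.015)[:2]-c)*1000
    print((x,y),p.round(1),round(np.hypot(*p),1),round(np.degrees(np.arctan2(p[1],p[0]))),"d",np.hypot(*(S-p).T).round(0))
go(json.loads(sys.argv[1]))
E
python3 bd.py "[[225,200],[260,210],[260,245],[229,280],[168,278],[135,235],[230,213]]"
```

```text
(225, 200) [  8.  -23.6] 24.9 -71 d [38. 17.  8. 30. 46. 51.]
(260, 210) [ -8.3 -32.1] 33.1 -104 d [53. 35. 12. 23. 45. 60.]
(260, 245) [-25.8 -17.3] 31.0 -146 d [55. 46. 27.  8. 29. 51.]
(229, 280) [-33.1   7.8] 34.0 167 d [54. 57. 46. 24. 12. 38.]
(168, 278) [-13.3  28.4] 31.4 115 d [38. 52. 54. 41. 19. 13.]
(135, 235) [18.5 23.3] 29.8 52 d [12. 35. 51. 52. 42. 19.]
(230, 213) [ -0.3 -19.9] 19.9 -91 d [38. 22.  4. 21. 38. 47.]
```

```bash
cat > arc.py <<'E'
import numpy as np,sys
y=np.radians(-88)
def mv(P):
    w=np.diff(np.array(P,float),axis=0);t=np.c_[w@[np.cos(y),np.sin(y)],w@[np.sin(y),-np.cos(y)]]/1000
    print([[*r,0,0] for r in t.round(4).tolist()])
def arc(r,a0,a1,n): return [[r*np.cos(a),r*np.sin(a)] for a in np.radians(np.linspace(a0,a1,n+1))]
E
python3 -c "
from arc import *
mv([[7.3,-34.2],[5,-18],[5,-3],[5,-3],[15,-3],[25,-3],[35.8,-3]])
mv([[35.8,-3]]+arc(36,-5,75,8)[1:])
"
```

```text
[[-0.0163, 0.0017, 0, 0], [-0.015, -0.0005, 0, 0], [0.0, 0.0, 0, 0], [0.0003, -0.01, 0, 0], [0.0003, -0.01, 0, 0], [0.0004, -0.0108, 0, 0]]
[[-0.0061, -0.0003, 0, 0], [-0.0062, 0.0009, 0, 0], [-0.006, 0.0019, 0, 0], [-0.0055, 0.0029, 0, 0], [-0.0049, 0.0039, 0, 0], [-0.0042, 0.0047, 0, 0], [-0.0033, 0.0053, 0, 0], [-0.0024, 0.0058, 0, 0]]
```

>>> carry_out --pt "-0.0163 0.0017 0 0" --pt "-0.015 -0.0005 0 0" --pt "0 0 0 0" --pt "0.0003 -0.01 0 0" --pt "0.0003 -0.01 0 0" --pt "0.0004 -0.0108 0 0" --pt "0 0 0 0"

```text
t: 21.7
position: [0.5863, 0.0136, 0.1327]
orientation: [179.7, 0.2, -88.0]
force: [-4.5, 4.5, 0.9]
grip_width: 0.012
```

>>> carry_out --pt "-0.0061 -0.0003 0 0" --pt "-0.0062 0.0009 0 0" --pt "-0.006 0.0019 0 0" --pt "-0.0055 0.0029 0 0" --pt "-0.0049 0.0039 0 0" --pt "-0.0042 0.0047 0 0" --pt "-0.0033 0.0053 0 0" --pt "-0.0024 0.0058 0 0"

```text
t: 22.7
position: [0.5607, 0.046, 0.1343]
orientation: [180.0, -0.6, -87.9]
force: [-0.4, -17.5, -0.0]
grip_width: 0.0119
```

```bash
python3 snap.py pics/b10.png
```

```text
(no output)
```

View pics/b10.png

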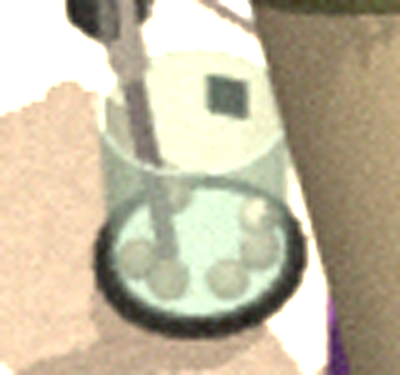

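```bash
python3 bd.py "[[138,258],[168,277],[229,279],[258,245],[257,211],[177,192]]"
```

```text
(138, 258) [ 5.9 31.2] 31.8 79 d [24. 45. 56. 50. 34.  7.]
(168, 277) [-12.8  28. ] 30.8 115 d [37. 52. 54. 41. 19. 13.]
(229, 279) [-32.6   7.4] 33.4 167 d [54. 56. 45. 23. 11. 38.]
(258, 245) [-25.1 -16.6] 30.1 -147 d [54. 45. 26.  7. 28. 50.]
(257, 211) [ -7.8 -30.5] 31.5 -104 d [51. 33. 10. 22. 44. 58.]
(177, 192) [27.6 -9.4] 29.2 -19 d [22.  8. 31. 48. 54. 46.]
```

```bash
python3 - <<'E'
from h import *
# what do start beads look like in same side measure? 
s=cv2.imread("pics/side0.png");cv2.imwrite("pics/b0.png",cv2.convertScaleAbs(cv2.resize(s[210:285,210:290],None,fx=5,fy=5,interpolation=cv2.INTER_CUBIC),alpha=2,beta=10))
E
```

```text
(no output)
```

View pics/b0.png

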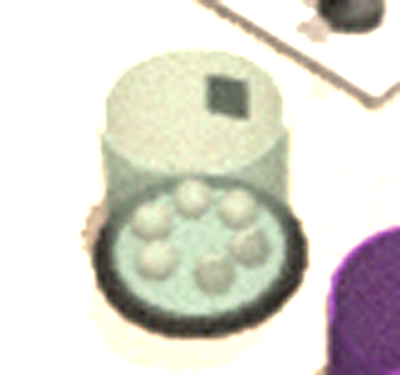

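```bash
python3 -c "
from arc import *
mv([[9.3,34.8],[4,16],[3,-5]])"
```

```text
[[0.0186, 0.006, 0, 0], [0.021, 0.0017, 0, 0]]
```

>>> carry_out --pt "0.0186 0.006 0 0" --pt "0.021 0.0017 0 0" --pt "0 0 0 0" --pt "0 0 0 0"

```text
t: 23.25
position: [0.5545, 0.0108, 0.134]
orientation: [-180.0, 0.0, -88.0]
force: [-0.6, 0.2, -0.4]
grip_width: 0.0125
```

```bash
python3 snap.py pics/b11.png
```

```text
(no output)
```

View pics/b11.png

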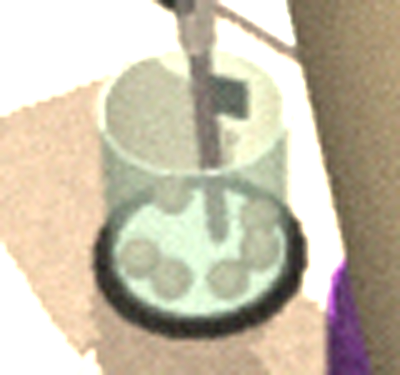

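```bash
python3 - <<'E'
from h import *
c=np.array([.5523,.012])
print((onz("side",(210+217/5,210+237/5),.011)[:2]-c)*1000)
E
```

```text
[-5.34843097 -7.50658507]
```

```bash
python3 -c "
from arc import *
mv([[-5.3,-7.5],[2,-12],[9,-16],[13,-23],[17,-31]])
mv([[17,-31]]+arc(38,-61,-109,8)[1:])"
```

```text
[[0.0048, -0.0071, 0, 0], [0.0042, -0.0069, 0, 0], [0.0071, -0.0038, 0, 0], [0.0081, -0.0037, 0, 0]]
[[0.0039, 0.0023, 0, 0], [0.0012, 0.0038, 0, 0], [0.0008, 0.0039, 0, 0], [0.0004, 0.004, 0, 0], [0.0, 0.004, 0, 0], [-0.0004, 0.004, 0, 0], [-0.0008, 0.0039, 0, 0], [-0.0012, 0.0038, 0, 0]]
```

>>> carry_out --pt "0.0048 -0.0071 0 0" --pt "0.0042 -0.0069 0 0" --pt "0.0071 -0.0038 0 0" --pt "0.0081 -0.0037 0 0" --pt "0 0 0 0" --pt "0 0 0 0"

```text
t: 24.05
position: [0.5766, -0.0132, 0.1339]
orientation: [180.0, -0.0, -88.0]
force: [1.5, -0.0, -0.7]
grip_width: 0.0121
```

```bash
python3 snap.py pics/b12.png
```

```text
(no output)
```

View pics/b12.png

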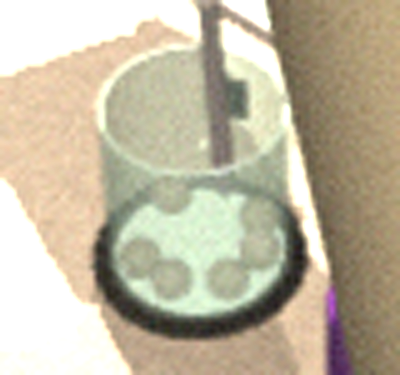

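>>> carry_out --pt "0.0039 0.0023 0 0" --pt "0.0012 0.0038 0 0" --pt "0.0008 0.0039 0 0" --pt "0.0004 0.004 0 0" --pt "0 0.004 0 0" --pt "-0.0004 0.004 0 0" --pt "-0.0008 0.0039 0 0" --pt "-0.0012 0.0038 0 0"

```text
t: 25.1
position: [0.5471, -0.0181, 0.134]
orientation: [-179.9, -0.0, -88.0]
force: [3.3, -0.3, -0.8]
grip_width: 0.0121
```

```bash
python3 snap.py pics/b13.png
```

```text
(no output)
```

View pics/b13.png

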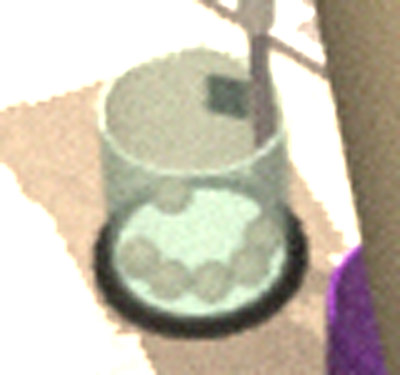

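```bash
python3 bd.py "[[140,258],[170,278],[210,282],[250,262],[262,232],[173,193]]"; python3 -c "
from arc import *
mv(arc(38,-109,-209,10));mv(arc(38,-209,-309,10));mv(arc(38,-309,-409,10));mv(arc(38,-409,-469,6))"
```

```text
(140, 258) [ 5.2 30.5] 31.0 80 d [24. 45. 55. 49. 34.  6.]
(170, 278) [-13.9  27.7] 31.0 117 d [38. 52. 54. 40. 19. 14.]
(210, 282) [-28.2  15.2] 32.0 152 d [49. 55. 48. 28.  7. 31.]
(250, 262) [-30.9  -6.8] 31.7 -168 d [55. 51. 35. 12. 20. 46.]
(262, 232) [-20.  -23.5] 30.8 -130 d [54. 42. 20. 11. 35. 54.]
(173, 193) [28.4 -7.5] 29.3 -15 d [21.  9. 33. 49. 54. 45.]
[[-0.0029, 0.006, 0, 0], [-0.0039, 0.0054, 0, 0], [-0.0048, 0.0046, 0, 0], [-0.0055, 0.0037, 0, 0], [-0.0061, 0.0027, 0, 0], [-0.0064, 0.0016, 0, 0], [-0.0066, 0.0005, 0, 0], [-0.0066, -0.0007, 0, 0], [-0.0064, -0.0018, 0, 0], [-0.006, -0.0029, 0, 0]]
[[-0.0054, -0.0039, 0, 0], [-0.0046, -0.0048, 0, 0], [-0.0037, -0.0055, 0, 0], [-0.0027, -0.0061, 0, 0], [-0.0016, -0.0064, 0, 0], [-0.0005, -0.0066, 0, 0], [0.0007, -0.0066, 0, 0], [0.0018, -0.0064, 0, 0], [0.0029, -0.006, 0, 0], [0.0039, -0.0054, 0, 0]]
[[0.0048, -0.0046, 0, 0], [0.0055, -0.0037, 0, 0], [0.0061, -0.0027, 0, 0], [0.0064, -0.0016, 0, 0], [0.0066, -0.0005, 0, 0], [0.0066, 0.0007, 0, 0], [0.0064, 0.0018, 0, 0], [0.006, 0.0029, 0, 0], [0.0054, 0.0039, 0, 0], [0.0046, 0.0048, 0, 0]]
[[0.0037, 0.0055, 0, 0], [0.0027, 0.0061, 0, 0], [0.0016, 0.0064, 0, 0], [0.0005, 0.0066, 0, 0], [-0.0007, 0.0066, 0, 0], [-0.0018, 0.0064, 0, 0]]
```

>>> carry_out --pt "-0.0029 0.006 0 0" --pt "-0.0039 0.0054 0 0" --pt "-0.0048 0.0046 0 0" --pt "-0.0055 0.0037 0 0" --pt "-0.0061 0.0027 0 0" --pt "-0.0064 0.0016 0 0" --pt "-0.0066 0.0005 0 0" --pt "-0.0066 -0.0007 0 0" --pt "-0.0064 -0.0018 0 0" --pt "-0.006 -0.0029 0 0"

```text
t: 26.4
position: [0.5255, 0.0315, 0.1337]
orientation: [179.8, -0.7, -87.8]
force: [-0.2, -26.0, -3.1]
grip_width: 0.0123
```

```bash
python3 snap.py pics/b14.png
```

```text
(no output)
```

View pics/b14.png

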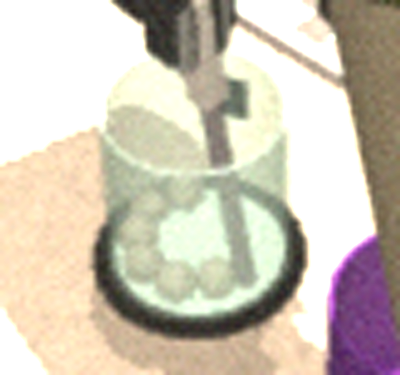

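```bash
python3 bd.py "[[183,185],[147,207],[140,235],[140,262],[177,280],[215,277]]"; python3 - <<'E'
from h import *
c=np.array([.5523,.012])
print((onz("side",(210+246/5,210+281/5),.011)[:2]-c)*1000)
E
```

```text
(183, 185) [ 29.4 -14.6] 32.8 -26 d [28. 10. 31. 49. 57. 51.]
(147, 207) [29.3  7.8] 30.3 15 d [ 9. 22. 43. 53. 51. 35.]
(140, 235) [16.9 21.5] 27.4 52 d [10. 34. 49. 50. 40. 18.]
(140, 262) [ 3.2 32.1] 32.2 84 d [27. 47. 56. 50. 33.  6.]
(177, 280) [-17.1  26. ] 31.1 123 d [41. 53. 53. 38. 16. 17.]
(215, 277) [-27.3  11.5] 29.6 157 d [48. 53. 45. 25.  5. 31.]
[-3.60111340e+01 -1.59862914e-02]
```

>>> carry_out --pt "-0.0054 -0.0039 0 0" --pt "-0.0046 -0.0048 0 0" --pt "-0.0037 -0.0055 0 0" --pt "0 0 0 0"

```text
t: 26.95
position: [0.5393, 0.0481, 0.1334]
orientation: [179.9, -0.4, -88.0]
force: [2.0, -14.8, -3.0]
grip_width: 0.012
```

```bash
python3 snap.py pics/b15.png
```

```text
(no output)
```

View pics/b15.png

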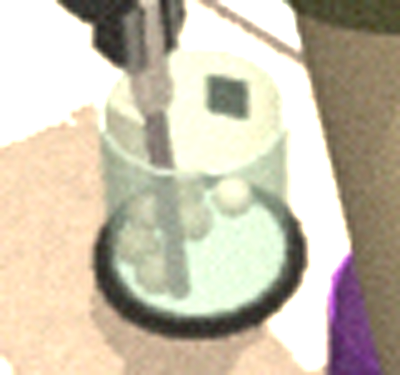

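```bash
python3 bd.py "[[233,196],[192,220],[140,207],[137,240],[152,272]]"; python3 -c "
from arc import *
mv([[-19.6,32.6],[-23,24],[-25,14],[-24,2],[-20,-10],[-14,-19],[-6,-24],[3,-25]])"
```

```text
(233, 196) [  7.5 -28.2] 29.2 -75 d [42. 20.  9. 32. 49. 56.]
(192, 220) [ 8.2 -3.2] 8.8 -21 d [20. 15. 22. 30. 33. 31.]
(140, 207) [31.5 10.3] 33.1 18 d [11. 25. 47. 56. 53. 36.]
(137, 240) [15.3 24.6] 28.9 58 d [14. 37. 51. 51. 40. 15.]
(152, 272) [-5.4 31.7] 32.2 100 d [33. 51. 56. 46. 27.  7.]
[[0.0085, 0.0037, 0, 0], [0.0099, 0.0023, 0, 0], [0.012, -0.0006, 0, 0], [0.0121, -0.0036, 0, 0], [0.0092, -0.0057, 0, 0], [0.0053, -0.0078, 0, 0], [0.0013, -0.009, 0, 0]]
```

>>> carry_out --pt "0.0085 0.0037 0 0" --pt "0.0099 0.0023 0 0" --pt "0.012 -0.0006 0 0" --pt "0.0121 -0.0036 0 0" --pt "0.0092 -0.0057 0 0" --pt "0 0 0 0" --pt "0 0 0 0"

```text
t: 27.88
position: [0.5454, -0.0006, 0.1338]
orientation: [180.0, 0.0, -88.0]
force: [-0.3, 0.2, -0.7]
grip_width: 0.012
```

```bash
python3 snap.py pics/b16.png
```

```text
(no output)
```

View pics/b16.png

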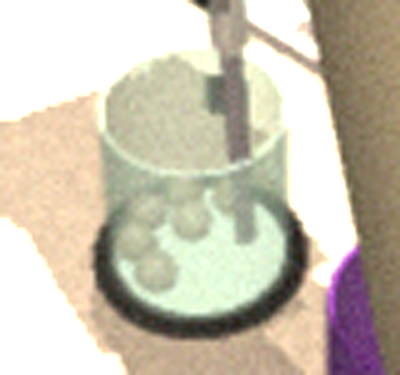

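>>> carry_out --pt "0.006 -0.001 0 0" --pt "0.003 -0.001 0 0" --pt "0 0 0 0"

```text
t: 28.3
position: [0.5479, -0.01, 0.1339]
orientation: [-180.0, -0.0, -88.0]
force: [-0.6, -0.5, -1.0]
grip_width: 0.0119
```

```bash
python3 snap.py pics/b17.png;python3 - <<'E'
from h import *
cv2.imwrite("pics/t17.png",cams.camera("top"))
E
```

```text
(no output)
```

View pics/b17.png

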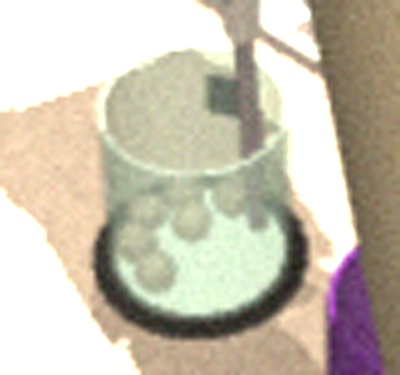

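>>> carry_out --pt "0 0 0.003 0" --pt "0 0 0.002 0" --pt "0 0 0 0"

```text
t: 28.78
position: [0.5477, -0.0097, 0.1287]
orientation: [180.0, 0.0, -88.0]
force: [0.4, -0.1, -1.2]
grip_width: 0.0122
```

>>> carry_out --pt "0 0 0 0" --pt "0 0 0 0" --pt "0 0 0 0" --pt "0 0 0 0" --pt "0 0 0 0" --pt "0 0 0 0" --jaw 0 --squeeze 40

```text
t: 29.52
position: [0.5478, -0.0098, 0.1289]
orientation: [-180.0, -0.0, -88.0]
force: [0.2, -0.0, -0.2]
grip_width: 0.0857
```

```bash
python3 - <<'E'
from h import *
s=cams.camera("side")
cv2.imwrite("pics/s18.png",cv2.convertScaleAbs(cv2.resize(s[130:290,170:350],None,fx=3.6,fy=3.6,interpolation=cv2.INTER_CUBIC),alpha=2,beta=10))
E
```

```text
(no output)
```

View pics/s18.png

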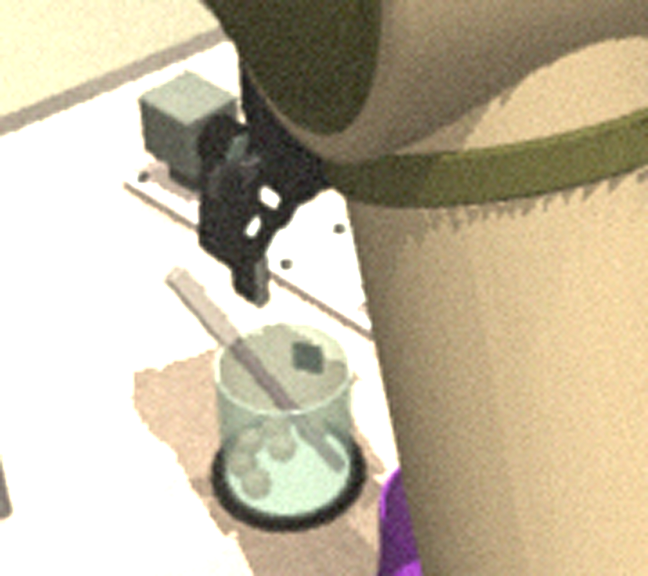

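>>> carry_out --pt "0 0 -0.04 0" --pt "0 0 -0.05 0" --pt "0 0 -0.03 -10.5" --pt "0 0 -0.02 -10.5" --pt "0 0 0 -10.5" --pt "0 0 0 -10.5" --pt "0 0 0 -10.5" --pt "0 0 0 -10.5" --pt "0 0 0 -10.5" --pt "0 0 0 -10.5"

```text
t: 30.82
position: [0.5477, -0.0098, 0.2689]
orientation: [-180.0, 0.0, -3.7]
force: [0.4, 0.0, 0.1]
grip_width: 0.0852
```

>>> carry_out --pt "0 0 0 -10.2" --pt "0 0 0 0"

```text
t: 31.08
position: [0.5478, -0.0097, 0.2689]
orientation: [-180.0, 0.0, 6.1]
force: [0.6, 0.0, -0.3]
grip_width: 0.0854
```

```bash
python3 - <<'E'
from h import *
s=cams.camera("side");t=cams.camera("top")
cv2.imwrite("pics/s19.png",s);cv2.imwrite("pics/t19.png",cv2.convertScaleAbs(cv2.resize(t[120:270,180:330],None,fx=4,fy=4,interpolation=cv2.INTER_CUBIC),alpha=2,beta=10))
E
```

```text
(no output)
```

View pics/s19.png

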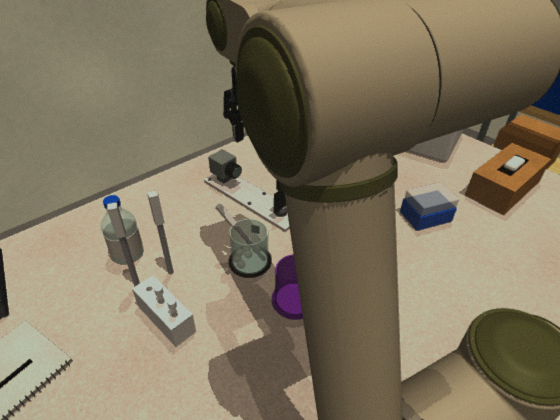

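View pics/t19.png

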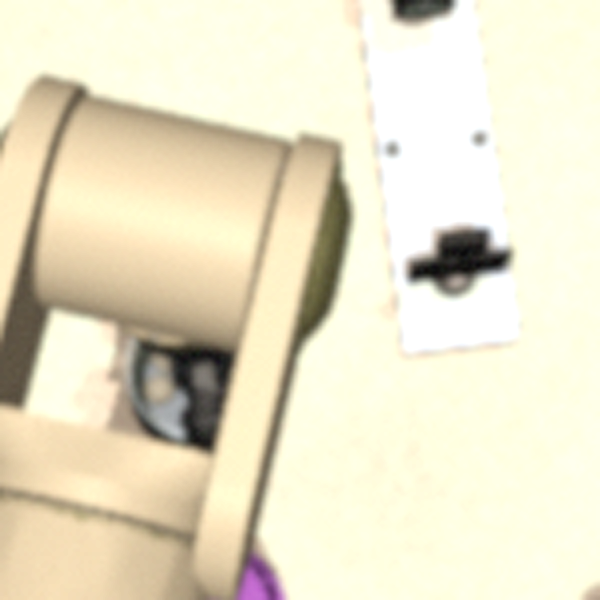

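```bash
python3 - <<'E'
from h import *
print(onz("side",(220,207),.14),onz("top",(296.2,180),.142),onz("top",(180+461/4,120+229/4),.142),onz("top",(180+465/4,120+250/4),.142))
print("frame",onz("top",(180+410/4,120+272/4),.098),onz("top",(180+510/4,120+257/4),.098))
# mark corners from side0 crop5
for x,y in((207,74),(247,84),(249,119),(210,108)): print(onz("side",(210+x/5,210+y/5),.078 if y<100 else .054))
E
```

```text
[0.62119848 0.03695254 0.14      ] [ 0.6205799  -0.15423578  0.142     ] [ 0.62735795 -0.15204527  0.142     ] [ 0.61443793 -0.15425804  0.142     ]
frame [ 0.60901581 -0.12258098  0.098     ] [ 0.61822059 -0.18539307  0.098     ]
[ 0.58199621 -0.0201589   0.078     ]
[ 0.56418041 -0.02999635  0.078     ]
[ 0.56466616 -0.0311641   0.054     ]
[ 0.58290772 -0.02189733  0.054     ]
```

>>> carry_out --pt "0.0147 0.0377 0 0" --pt "0.0147 0.0377 0 0" --pt "0.0147 0.0377 0 0" --pt "0.0146 0.0378 0 0" --pt "0 0 0.05 0" --pt "0 0 0.04 0" --pt "0 0 0 0" --pt "0 0 0 0"

```text
t: 32.17
position: [0.6232, -0.1537, 0.1811]
orientation: [179.9, -0.2, 6.1]
force: [0.2, -1.6, 0.8]
grip_width: 0.0854
```

```bash
python3 - <<'E'
from h import *
s=cams.camera("side");t=cams.camera("top")
a=cv2.resize(t[120:270,180:330],(400,400),interpolation=cv2.INTER_CUBIC);b=cv2.resize(s[120:270,200:350],(400,400),interpolation=cv2.INTER_CUBIC)
cv2.imwrite("pics/a20.png",cv2.convertScaleAbs(np.hstack([a,b]),alpha=2.5,beta=20))
E
```

```text
(no output)
```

View pics/a20.png

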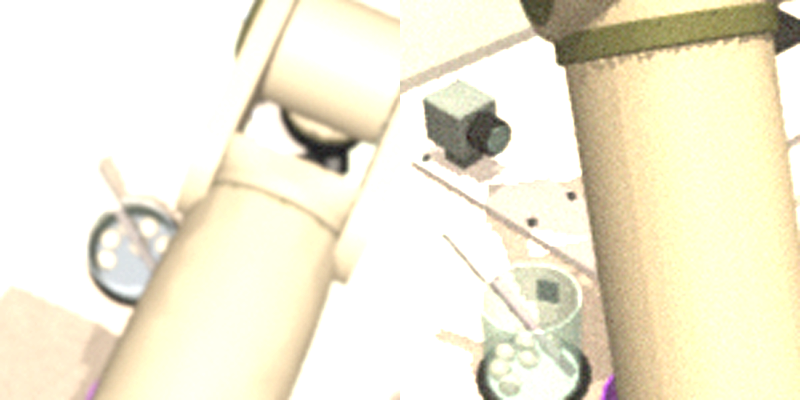

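>>> carry_out --pt "0 0 0.03 0" --pt "0 0 0.03 0" --pt "0 0 0.016 0" --pt "0 0 0 0" --pt "0 0 0 0"

```text
t: 32.9
position: [0.6232, -0.1537, 0.1046]
orientation: [179.9, -0.1, 6.2]
force: [1.0, -0.1, 0.5]
grip_width: 0.0856
```

>>> carry_out --pt "0 0 0 0" --pt "0 0 0 0" --pt "0 0 0 0" --pt "0 0 0 0" --pt "0 0 0 0" --pt "0 0 0 0" --pt "0 0 0 0" --pt "0 0 0 0" --jaw 1 --squeeze 25

```text
t: 33.9
position: [0.6236, -0.1533, 0.1031]
orientation: [180.0, -0.2, 6.2]
force: [6.3, 0.7, -1.0]
grip_width: 0.009
```

>>> carry_out --pt "0.001 0 0 0" --pt "0.001 0 0 0" --pt "0 0 0 0"

```text
t: 34.28
position: [0.6237, -0.1533, 0.1031]
orientation: [-180.0, 0.1, 6.2]
force: [-5.1, 0.0, 3.5]
grip_width: 0.0088
```

```bash
python3 - <<'E'
from cell import monitor
s=monitor.read_state();print(s['force'],s['wrist_torque'],s['position'],s['orientation'],s['joint_pos'])
E
```

```text
[-5.09265955  0.02682802  3.52690533] [0.00620272 0.91924409 0.13417077] [ 0.62371321 -0.15331876  0.10308939] [-1.79988132e+02  1.14163987e-01  6.20579778e+00] [-2.42213982e+01  3.75884555e+01  7.09410652e+01 -5.01550391e-02
  7.15749369e+01 -3.04112886e+01]
```

>>> carry_out --pt "-0.001 0 0 0" --pt "0 0 0 -6" --pt "0 0 0 -8" --pt "0 0 0 -8" --pt "0 0 0 -8" --pt "0 0 0 -8" --pt "0 0 0 -8" --pt "0 0 0 -6.7" --pt "0 0 0 0" --pt "0 0 0 0"

```text
t: 35.52
position: [0.6244, -0.1529, 0.1031]
orientation: [179.9, -0.1, 58.8]
force: [5.6, 2.4, 1.0]
grip_width: 0.0093
```

```bash
python3 - <<'E'
from h import *
from cell import monitor
s=cams.camera("side");t=cams.camera("top")
a=cv2.resize(t[120:270,180:330],(400,400),interpolation=cv2.INTER_CUBIC);b=cv2.resize(s[120:270,200:350],(400,400),interpolation=cv2.INTER_CUBIC)
cv2.imwrite("pics/a21.png",cv2.convertScaleAbs(np.hstack([a,b]),alpha=2.,beta=10))
s=monitor.read_state();print(s['force'],s['wrist_torque'],s['joint_vel'])
E
```

```text
[5.1795059  1.48580857 1.49100003] [ 0.32679696 -0.79568395 -0.0745747 ] [ 0.04239947  0.03946049  0.03662435 -0.09316414 -0.09343989  0.02763839]
```

View pics/a21.png

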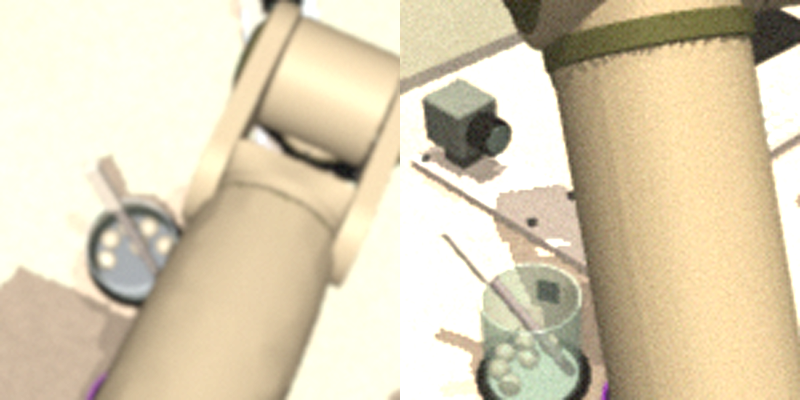

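>>> carry_out --pt "0 0 0 0" --pt "0 0 0 0" --pt "0 0 0 0" --squeeze 35

```text
t: 36.0
position: [0.6245, -0.1529, 0.1032]
orientation: [179.9, -0.1, 58.8]
force: [4.8, 2.3, 1.0]
grip_width: 0.0086
```

```bash
python3 - <<'E'
from cell import monitor,job_done
s=monitor.read_state();print(s['force'],s['wrist_torque'],s['orientation'],s['joint_vel'])
print(job_done())
E
```

```text
[4.765605   2.27483342 1.04746143] [ 0.40708652 -0.79992789 -0.06638559] [ 1.79871228e+02 -1.03083977e-01  5.87805278e+01] [-0.09293805 -0.00726237 -0.10192557 -0.02438873 -0.06712063  0.01351047]
the job is handed in; nothing more can be done
None
```

I took the smallest rod out of the rack, stirred the beads and left the rod leaning in the beaker. I then turned the mirror and handed the job in at about 36 s while still holding it. No verdict was reported.

**Stirring:** I made five full circles with the foot near the bottom. The rod tilted in the grip and at first slid round inside the ring of beads, so they moved only about 10 mm. I then swept along the wall, which pushed them round the beaker. On the last pass of the -y side I believe at least three alternate beads were well over 10 mm from their start. I worked that out by following the beads from picture to picture, so which bead is which is not certain.

**Rod and beads:** after release the pictures show the rod leaning in the beaker, clear of the mirror and gripper. I counted six beads inside.

**Mirror:** I turned the tab from 6.2° to 58.8°. The angle worked out from the measured mark and mirror axis was 58.9°. The grip measured 8.6 mm on the 10 mm tab. The wrist torque was about -0.07 N m, which fits the spring's expected 0.055 N m, and the arm was still.

**Not checked or in disagreement:**
- The arm hid the mirror from both cameras, so I could not see its angle or the mark in it.
- The fingertips looked about 20 mm higher in the side view than the reported tool position. I allowed for this when gripping.

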